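Clear the way to the cat-eye frame and load the frame warmer

ROBOT

A 6-joint arm with a two-finger parallel gripper is mounted at the origin on the work surface. World frame = base frame: x ahead of the robot, y to its left, z up, the work surface at z = 0. Lengths are in mm, angles in degrees, forces in N, time in s.
With the tool pointing down it reaches from about 400 to 925 mm from the base axis. Payload 3.4 kg.
Tool frame: the origin (TCP) lies midway between the tips of the shut fingers; the grasp point (between the pads) lies tcp_to_grasp behind it (tcp_to_grasp is the distance from the TCP to the grasp point, in mm); z points along the fingers, y is the line along which they close (so a half turn about z gives the same grasp; the last joint's range is limited). The gripper opens to 85 mm and grips with 20 to 120 N. Pads are 22 mm wide; open, the fingers measure 114 mm over their backs; the gripper's body (76 mm by 85 mm) begins 54 mm behind the grasp point. The pads swing forward as they close: fully open they stand 13 mm farther back than shut.
Start: joints at [62.538, 17.578, 86.31, -0, 76.112, -4.211], TCP at [227.007, 528.298, 231.305] pointing down, gripper open.
Joint ranges: [-179.03, 179.03], [-60, 130.46], [8.19, 133.38], [-81.62, 261.62], [5.75, 156.47], [-153.77, 153.77]. Speed limits (degrees/s): [147.25, 147.25, 180, 180, 180, 180].

INTERFACE

Orientations are given as [roll, pitch, yaw] about the fixed x, y, z axes, in that order (R = Rz(yaw) Ry(pitch) Rx(roll)).
In Python, from station import read_state, grab_frame, camera_info, finish_job, tcp_to_grasp gives the robot as it stands.
- The arm moves only by the tool drive_tool, never from a script. Its argument "moves" is a list of rows, each an object of numbers: "tx", "ty", "tz": the shift along the world's x, y, z in cm; "rx", "ry", "rz": the turn, a rotation vector about the world's x, y, z in degrees; "grip": the opening, from -1 (shut) to 1 (fully open), so that 0 is half open. A call has 1 to 10 rows; each row is the pose to reach, as a shift and turn from the pose commanded when the call began; what a row does not reach only later rows make up. A row lasts 1/12 s, in which the tool goes at most 41.7 mm and 7.16 degrees, less where a joint would pass 70% of its speed; a pose out of reach is approached as far as the arm can. A call with a gripper value outside its range is refused whole. The fingers move at their own pace and stop on an object; "force" is the grip in N (left out, the last holds). Time passes only in rows, so rows that repeat a pose let the fingers close. It gives the time, the measured TCP pose, the force, the opening and the grip force at its end, in the units of the state.
- read_state(): the state, without advancing time (a new reading comes with each control period).
- grab_frame(name): name is "scene" or "top" or "wrist"; returns the picture (400x640x3 uint8, red, green, blue); there is no depth.
- camera_info(name): a dict with "mtx" (3x3 intrinsics, pixels), "R" (3x3) and "t" (3): a world point X has camera coordinates R X + t; the wrist camera has in their place "T_tool_cam" (4x4, takes a point from camera to tool coordinates, whose origin is the TCP and whose axes are the flange's). Camera axes: x right, y down, z forward; pixel columns grow to the right and rows downward; lengths in mm; the calibration is good to about 2 mm. A picture is of the moment at which its call begins: read the wrist's pose just before it. camera_info takes no time and is no camera call.
- finish_job(): hands the job in; it is judged then, once.
The state is a dict: "time": time; "joint_pos": joint angles; "joint_vel": joint speeds; "effort": joint torques, N m; "eef_pos": TCP position; "tool_rot": TCP orientation; "contact_force": force on the tool from outside, world axes, zero at the start; "wrist_torque": the same for the moment, N m; "gripper_width": opening from 0.0 (shut) to 1.0 (fully open); "grip_force": force on a finger pad.
Only numpy, scipy, OpenCV 4.12 (cv2) and the standard library are available. Lean on these libraries where they do the work, as an engineer would, in place of code of your own. Each camera call takes 0.05 s, during which the arm holds its last target. There are 200 camera calls.

TASK

The green glass bottle and the orange can stand in the way of the purple spectacle frame: first stand both of them upright in the grey slate tray, leaving the frame where it is, and only then lift the frame over and stand it, as it stands now, down in the steel-floored well on top of the frame warmer. When the frame is in the well, put the bottle and the can back, each upright and wholly on the same coloured coaster it came from. Set everything down gently, drop or tip nothing, and leave the plier and the screwdriver alone.

Things in the scene. Friction and masses are not known exactly. Their poses are not given: they have to be found in the camera images.
- frame: Folded cat-eye spectacle frame, purple, 35 g, rigid. Origin: centre of its underside. 140 mm along its y, 30 mm along its x (lens front at -15, outer folded temple at +15), 49 mm high. At y = 0 bridge and temples lie 26 to 39 mm up: grip there across its x, about 32 mm up. Bottle and can stand 52 mm off on its -x side at y = +46 and -46 mm, too tall for a gripper to fit over it.
- bottle: Empty green-tinted glass bottle with a fixed stopper, upright, about 0.18 kg. Origin: centre of its underside, z up. Round body 48 mm across up to 88 mm, then shoulder and 32 mm wide stopper; 118 mm high. Grip the body at about 74 mm height, fingers closing along the line to the can (92 mm away) as both first stand. It stands mid on the blue or the yellow coaster.
- can: Orange lens-cleaner can with a white cap, upright, about 0.15 kg. Origin: centre of its underside, z up. Round body 50 mm across up to 86 mm height, then a 44 mm wide cap to 110 mm. Grip the body at about 70 mm height. It stands in the middle of the other coaster.
- coaster_blue: Blue round coaster, fixed, 68 mm across, 3 mm thick, on a fixed white board 4 mm thick. Origin: centre of its underside, 4 mm above the counter; things stand on its top, 7 mm above the counter. The coasters' centres are 92 mm apart, in a line parallel to the frame's length as it first stands.
- coaster_yellow: Yellow round coaster, fixed, otherwise like the blue one.
- tray: Grey slate tray, fixed, 130 mm along its x, 200 mm along its y, with a 14 mm high rim 6 mm thick. Origin: centre of its underside; its floor is 5 mm above the origin and 118 x 188 mm inside. Empty at the start; bottle and can fit side by side along its y, at y = +50 and -50 mm.
- warmer: Frame warmer, fixed grey housing, 160 mm along its x, 220 along y, top 60 mm above the counter. Origin: centre of its underside, at counter height. Well with bright steel floor in its top, centred at x = y = 0: 66 mm along x, 168 along y, floor 52 mm above the origin, 8 mm deep; the frame fits with its length along y, either way round. Black toggle at x -64, y 75 (76 mm high), unused.
- plier: Steel pad-arm plier, about 145 mm long and 50 mm wide, 10 mm high, lying loose on the counter beyond the work; leave alone. Origin: on the underside near its middle.
- screwdriver: Small screwdriver with a red handle, 120 mm long, lying loose on the counter beyond the work; leave alone. Origin: on the underside near its middle.
Not all that is in view belongs to the job. What is meant by the frame is not black or pink, and is the larger of those in its own colour.

How it is judged:
By the outcome, as a careful person would: the job done as asked, in the order asked, and still so for the second after the job is handed in, with the robot touching nothing.
It also fails if it takes over 141 s, if anything falls off the work surface, if the arm or the gripper's body presses on something with over 40 N, if the wrist force passes 120 N, or if a joint passes its speed limit or range.

## Working session

There is one attempt and no reset: what is moved stays moved. The work goes in short steps, Python scripts to look and compute and a tool call to move; the robot and the scene stay as the last step left them, time stands still between calls to the robot, and variables do not carry over. Pictures are saved under pics/ and viewed, at most 14 in all, crops included, and the job is handed in when it is done.

Besides the shell and the picture viewer there is one more tool, called after "Request:" as name(argument=value, ...), one argument or row to a line, values as JSON. drive_tool: Moves the arm, as the interface text tells. Its arguments: {"type":"object","properties":{"moves":{"type":"array"},"force":{"type":"number"}},"required":["moves"]}

```bash
mkdir -p pics; ls; cat > h.py <<'E'
import numpy as np,cv2
from station import *
def save(n,f): 
    im=grab_frame(n); cv2.imwrite(f,im[:,:,::-1]); return im
def cam(n):
    c=camera_info(n); return np.array(c["mtx"]),np.array(c["R"]),np.array(c["t"]).ravel()
def ray(n,uv,z):
    K,R,t=cam(n); d=R.T@np.linalg.inv(K)@np.array([uv[0],uv[1],1.]); o=-R.T@t
    return o+d*(z-o[2])/d[2]
def proj(n,X):
    K,R,t=cam(n); p=K@(R@np.array(X,float)+t); return p[:2]/p[2]
E
python3 - <<'E'
from h import *
print(read_state(),tcp_to_grasp)
for n in("scene","top"):
    save(n,f"pics/{n}0.png"); K,R,t=cam(n); print(n,K.round(1).tolist(),R.round(3).tolist(),t.round(1),(-R.T@t).round())
print(camera_info("wrist"))
E
```

```text
pics
{'time': 0.0, 'joint_pos': array([ 6.25388823e+01,  1.76208459e+01,  8.63833411e+01, -8.46104764e-04,
        7.61120913e+01, -4.20973417e+00]), 'joint_vel': array([-0.04988757,  0.00844587,  0.01443087,  0.01747747,  0.04877568,
       -0.05528282]), 'effort': array([ 1.08722244e-03, -4.57539403e+01, -2.51918542e+01,  5.89087085e-05,
        1.30169236e-02, -1.70708358e-05]), 'eef_pos': array([226.67913762, 527.6684996 , 230.39880529]), 'tool_rot': array([-1.79883975e+02, -7.71696525e-03,  1.56748813e+02]), 'contact_force': array([ 0.16126013, -0.36719655, -0.1528638 ]), 'wrist_torque': array([-0.08387738, -0.05041614, -0.03295512]), 'grip_force': 0.0, 'gripper_width': 1.000996733518255} 18.700000000000003
scene [[375.1, 0.0, 314.9], [0.0, 375.1, 197.5], [0.0, 0.0, 1.0]] [[0.573, 0.82, -0.004], [0.516, -0.365, -0.774], [-0.636, 0.441, -0.633]] [-407.4 -209.  1360.7] [1207. -343.  697.]
top [[374.5, 0.0, 320.6], [0.0, 374.5, 200.6], [0.0, 0.0, 1.0]] [[0.004, -1.0, -0.008], [-0.987, -0.002, -0.158], [0.158, 0.008, -0.987]] [ 102.4  528.1 1148. ] [ 339.   94. 1218.]
{'mtx': array([[296.47310846,   0.        , 320.74295479],
       [  0.        , 296.47310846, 198.51508866],
       [  0.        ,   0.        ,   1.        ]]), 'T_tool_cam': array([[-6.05880269e-04, -9.53127288e-01, -3.02569009e-01,
         7.70436431e+01],
       [ 9.99999585e-01, -3.71735270e-04, -8.31443342e-04,
        -8.43479881e-01],
       [ 6.79995766e-04, -3.02569387e-01,  9.53127118e-01,
        -1.42196355e+02],
       [ 0.00000000e+00,  0.00000000e+00,  0.00000000e+00,
         1.00000000e+00]])}
```

View pics/top0.png

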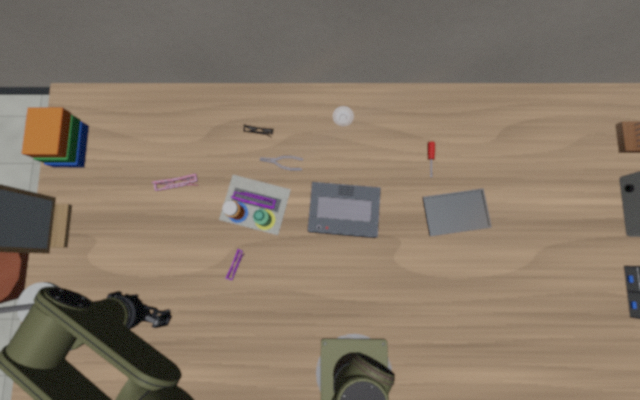

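View pics/scene0.png

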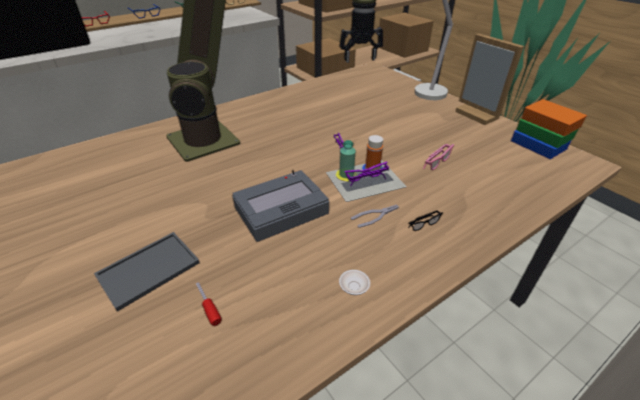

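The top view shows these candidates for the frame:
- Purple at (256,200), on the white board behind the orange can (233,209) and green bottle (262,216).
- A smaller purple one at (235,264).
- Pink at (175,182).
- Black at (258,130).

The one meant is the larger purple one on the board at (256,200). The warmer is at (344,209) and the tray at (456,212). I'll get a rough position for each and check the frame in an enlarged crop.

```bash
python3 - <<'E'
from h import *
for n,uv,z in [("tray",(456,212),14),("warmer",(344,209),60),("frame",(256,200),40),("bottle",(262,214),118),("can",(231,208),110),("board",(255,205),4)]: print(n,ray("top",uv,z).round())
print(proj("top",[0,0,0]))
im=cv2.imread("pics/top0.png")[165:285,205:395]; cv2.imwrite("pics/crop.png",cv2.resize(im,None,fx=4,fy=4,interpolation=cv2.INTER_CUBIC))
E
```

```text
tray [ 496. -333.   14.]
warmer [499.  31.  60.]
frame [530. 310.  40.]
bottle [475. 277. 118.]
can [494. 371. 110.]
board [519. 320.   4.]
[354.01329228 372.90658111]
```

View pics/crop.png

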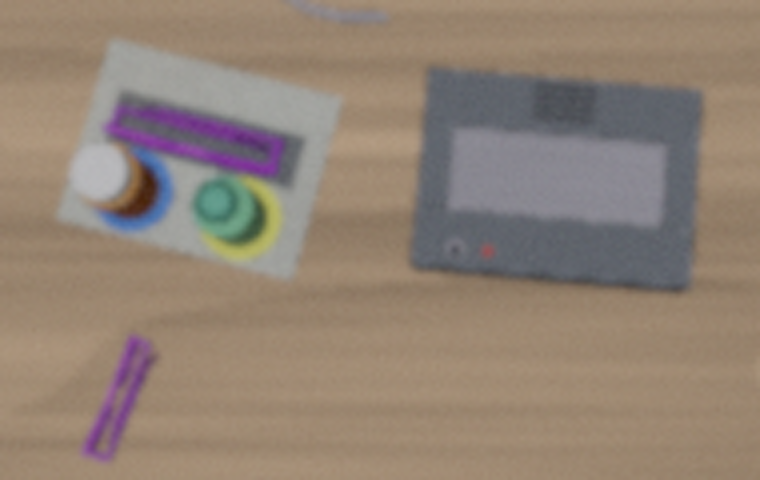

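The crop confirms it: the frame on the board, crop (108–285, 95–175), is clearly the larger of the two purple ones. The can stands on blue (crop 130,190) and the bottle on yellow (crop 240,220). I'll bring the wrist camera over the board.

Request:
drive_tool(
  moves=[
    {"tx": 3, "ty": -2, "tz": 5, "rz": 4},
    {"tx": 23, "ty": -20, "tz": 7, "rz": 8},
    {"tx": 23, "ty": -20, "tz": 7, "rz": 8},
    {"tx": 23, "ty": -20, "tz": 7, "rz": 8},
    {"tx": 23, "ty": -20, "tz": 7, "rz": 8},
    {"tx": 23, "ty": -20, "tz": 7, "rz": 8},
    {"tx": 23, "ty": -20, "tz": 7, "rz": 8},
    {"tx": 23, "ty": -20, "tz": 7, "rz": 8},
    {"tx": 23, "ty": -20, "tz": 7, "rz": 8},
    {"tx": 23, "ty": -20, "tz": 7, "rz": 8},
  ],
)

```text
schema error: expected keys tx, ty, tz, rx, ry, rz, grip
```

Request:
drive_tool(
  moves=[
    {"tx": 0, "ty": 0, "tz": 0},
    {"tx": 0},
    {"tx": 0},
  ],
)

```text
schema error: expected keys tx, ty, tz, rx, ry, rz, grip
```

```bash
cat >> h.py <<'E'
from scipy.spatial.transform import Rotation as Ro
def wcam():
    s=read_state(); T=np.eye(4); T[:3,:3]=Ro.from_euler('xyz',s["tool_rot"],degrees=True).as_matrix(); T[:3,3]=s["eef_pos"]
    c=camera_info("wrist"); M=np.linalg.inv(T@np.array(c["T_tool_cam"]))
    return np.array(c["mtx"]),M[:3,:3],M[:3,3]
def shot(f):
    C=wcam(); im=save("wrist",f); np.savez(f[:-4]+".npz",K=C[0],R=C[1],t=C[2]); return im
_cam=cam
def cam(n):
    if n.endswith(".npz"): d=np.load(n); return d["K"],d["R"],d["t"]
    return _cam(n)
E
python3 - <<'E'
from h import *
s=read_state();print(s["time"],s["eef_pos"],s["tool_rot"],s["joint_pos"]); shot("pics/w1.png")
E
```

```text
0.1 [226.7132244  527.72781811 230.49614015] [-1.79894900e+02 -6.28333635e-03  1.56748947e+02] [ 6.25389999e+01  1.76163966e+01  8.63753129e+01 -1.49278529e-03
  7.61135681e+01 -4.20959379e+00]
```

View pics/w1.png

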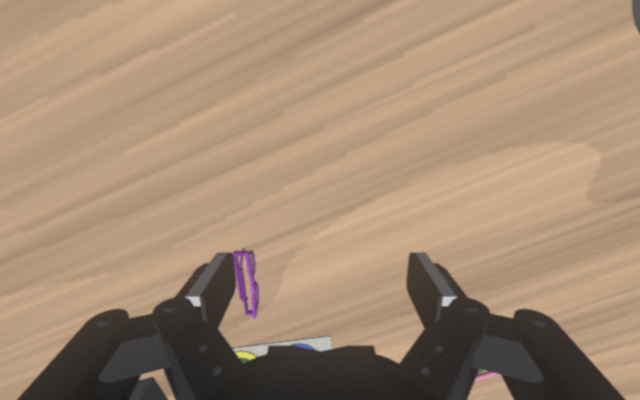

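The wrist picture shows the arm has not moved: both calls were refused because every key is required. The gripper hides the lower part of the image, so I'll put the TCP above the frame.

Request:
drive_tool(
  moves=[
    {"tx": 3, "ty": -2, "tz": 3, "rx": 0, "ry": 0, "rz": 4, "grip": 1},
    {"tx": 30, "ty": -21, "tz": 6, "rx": 0, "ry": 0, "rz": 8, "grip": 1},
    {"tx": 30, "ty": -21, "tz": 6, "rx": 0, "ry": 0, "rz": 8, "grip": 1},
    {"tx": 30, "ty": -21, "tz": 6, "rx": 0, "ry": 0, "rz": 8, "grip": 1},
    {"tx": 30, "ty": -21, "tz": 6, "rx": 0, "ry": 0, "rz": 8, "grip": 1},
    {"tx": 30, "ty": -21, "tz": 6, "rx": 0, "ry": 0, "rz": 8, "grip": 1},
    {"tx": 30, "ty": -21, "tz": 6, "rx": 0, "ry": 0, "rz": 8, "grip": 1},
    {"tx": 30, "ty": -21, "tz": 6, "rx": 0, "ry": 0, "rz": 8, "grip": 1},
    {"tx": 30, "ty": -21, "tz": 6, "rx": 0, "ry": 0, "rz": 8, "grip": 1},
    {"tx": 30, "ty": -21, "tz": 6, "rx": 0, "ry": 0, "rz": 8, "grip": 1},
  ],
)

```text
time: 0.98
eef_pos: [533.5, 313.8, 291.4]
tool_rot: [-179.9, 0.3, 164.4]
contact_force: [-0.2, 0.8, 0.0]
gripper_width: 1.002
grip_force: 0.0
```

Request:
drive_tool(
  moves=[
    {"tx": 0, "ty": 0, "tz": 0, "rx": 0, "ry": 0, "rz": 0, "grip": 1},
    {"tx": 0, "ty": 0, "tz": 0, "rx": 0, "ry": 0, "rz": 0, "grip": 1},
    {"tx": 0, "ty": 0, "tz": 0, "rx": 0, "ry": 0, "rz": 0, "grip": 1},
    {"tx": 0, "ty": 0, "tz": 0, "rx": 0, "ry": 0, "rz": 0, "grip": 1},
  ],
)

```text
time: 1.32
eef_pos: [525.5, 319.2, 291.1]
tool_rot: [-180.0, -0.1, 164.9]
contact_force: [0.3, -0.4, 0.5]
gripper_width: 1.003
grip_force: 0.0
```

```bash
python3 - <<'E'
from h import *
s=read_state();print(s["time"],s["eef_pos"],s["tool_rot"],s["joint_pos"]); shot("pics/w2.png")
E
```

```text
1.3167 [525.51263449 319.21796541 291.09343232] [-1.79981544e+02 -5.40939928e-02  1.64857768e+02] [ 2.73269033e+01  1.86981575e+01  7.59054701e+01  2.29826063e-02
  8.54487359e+01 -4.75327071e+01]
```

View pics/w2.png

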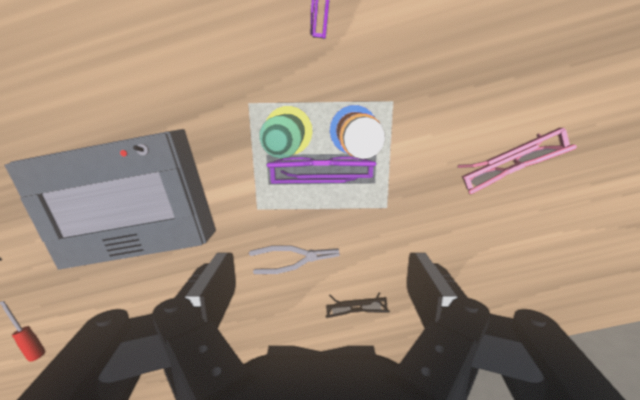

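The wrist view shows:
- Board corners at (249,102), (393,101), (388,208) and (257,209).
- Bottle stopper at (278,139) over yellow and can cap at (362,137) over blue.
- Frame at (268–376, 157–184).
- Warmer well at (43,190)–(170,237).

Next I'll measure them more finely.

```bash
cat > m.py <<'E'
from h import *
f="pics/w2.npz"; im=cv2.imread("pics/w2.png"); hsv=cv2.cvtColor(im,cv2.COLOR_BGR2HSV)
roi=np.zeros(im.shape[:2],np.uint8); roi[95:215,240:400]=255
def mask(lo,hi,r=roi): return cv2.bitwise_and(cv2.inRange(hsv,np.array(lo),np.array(hi)),r)
def W(p,z): return ray(f,p,z)[:2]
# board
pts=np.array([W(p,4) for p in [(249,102),(393,101),(388,208),(257,209)]]); print("board",pts.round(1).tolist(),pts.mean(0).round(1))
for n,lo,hi in [("yellow",(22,90,120),(35,255,255)),("blue",(100,110,80),(122,255,255))]:
    m=mask(lo,hi); ys,xs=np.nonzero(m); P=np.array([W(p,7) for p in zip(xs,ys)])
    (c,r)=cv2.minEnclosingCircle(P.astype(np.float32)); print(n,len(xs),np.round(c,1),round(r,1))
m=mask((0,0,170),(180,40,255)); m[:110]=0; m[165:]=0; m[:, :338]=0; k,l,st,ce=cv2.connectedComponentsWithStats(m); 
i=1+np.argmax(st[1:,4]); ys,xs=np.nonzero(l==i); P=np.array([W(p,117) for p in zip(xs,ys)],np.float32); print("cap",st[i],ce[i],W(ce[i],117),cv2.minEnclosingCircle(P))
m=mask((65,60,40),(95,255,255)); ys,xs=np.nonzero(m); print("green bbox",xs.min(),xs.max(),ys.min(),ys.max())
m=mask((130,80,60),(155,255,255)); ys,xs=np.nonzero(m); P=np.array([W(p,40) for p in zip(xs,ys)],np.float32); R=cv2.minAreaRect(P); print("frame@40",R)
P=np.array([W(p,4) for p in zip(xs,ys)],np.float32); print("frame@4",cv2.minAreaRect(P))
E
python3 m.py; python3 - <<'E'
import cv2
im=cv2.imread("pics/w2.png"); cv2.imwrite("pics/c2.png",cv2.resize(im[90:220,235:405],None,fx=4.6,fy=4.6,interpolation=cv2.INTER_CUBIC))
E
```

```text
board [[421.5, 243.7], [472.1, 435.3], [623.6, 398.1], [572.6, 203.6]] [522.4 320.2]
yellow 475 [472.5 284.7] 32.9
blue 324 [494.5 372.8] 32.5
cap [ 344  110   49   55 1963] [370.45644422 136.59347937] [495.28111269 380.23607801] ((497.4468688964844, 384.04022216796875), 32.33222198486328)
green bbox 260 300 116 157
frame@40 ((531.5000610351562, 316.6314697265625), (145.12950134277344, 35.48989486694336), 75.74714660644531)
frame@4 ((538.8729248046875, 314.6268310546875), (158.4115447998047, 38.73785400390625), 75.74713897705078)
```

View pics/c2.png

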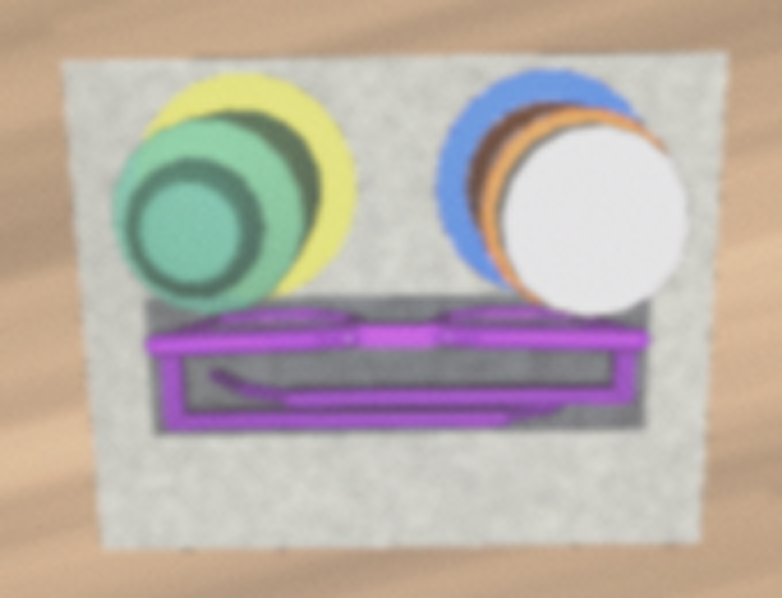

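The crop shows the cap centre at about crop (594,220) and the stopper at about (195,228). The coasters come out 91 mm apart, which agrees with the given 92 mm. Next I'll find the exact bottle and can positions, the warmer and the tray.

```bash
cat > m2.py <<'E'
from h import *
f="pics/w2.npz"; W=lambda p,z:ray(f,p,z)[:2]
c=lambda x,y:(x/4.6+235-.4,y/4.6+90-.4)
print("cap",W(c(594,220),117).round(1),"stopper",W(c(190,228),125).round(1))
for n in("stopper",):pass
im=cv2.imread("pics/w2.png"); hsv=cv2.cvtColor(im,cv2.COLOR_BGR2HSV)
# well floor
g=im[130:275,0:220]; b,gg,r=[g[...,i].astype(int) for i in range(3)]
m=((r>125)&(abs(r-b)<40)&(b>=r-8)).astype(np.uint8); k,l,st,ce=cv2.connectedComponentsWithStats(m); i=1+np.argmax(st[1:,4])
ys,xs=np.nonzero(l==i); print("well px",st[i]); P=np.array([W((x,y+130),52) for x,y in zip(xs,ys)],np.float32); print("well",cv2.minAreaRect(P))
# tray top
t=cv2.imread("pics/top0.png"); sub=t[180:245,410:500].astype(int); m=(sub[...,2]<sub[...,0]+8).astype(np.uint8)
k,l,st,ce=cv2.connectedComponentsWithStats(m); i=1+np.argmax(st[1:,4]); ys,xs=np.nonzero(l==i)
P=np.array([ray("top",(x+410,y+180),14)[:2] for x,y in zip(xs,ys)],np.float32); print("tray",st[i],cv2.minAreaRect(P))
sub=t[175:245,300:390].astype(int); m=(sub[...,2]<sub[...,0]+8).astype(np.uint8)
k,l,st,ce=cv2.connectedComponentsWithStats(m); i=1+np.argmax(st[1:,4]); ys,xs=np.nonzero(l==i)
P=np.array([ray("top",(x+300,y+175),60)[:2] for x,y in zip(xs,ys)],np.float32); print("warmer top",cv2.minAreaRect(P))
E
python3 m2.py
```

```text
cap [494.3 373.2] stopper [471.3 285. ]
well px [  43   41  138   66 5729]
well ((500.6963195800781, 30.27001190185547), (172.85633850097656, 68.0638427734375), 85.25177764892578)
tray [  14   10   65   46 2325] ((496.8421936035156, -333.8465270996094), (125.5146484375, 198.13223266601562), 8.156103134155273)Traceback (most recent call last):
  File "m2.py", line 17, in <module>
    P=np.array([ray("top",(x+300,y+175),60)[:2] for x,y in zip(xs,ys)],np.float32); print("warmer top",cv2.minAreaRect(P))
                ~~~^^^^^^^^^^^^^^^^^^^^^^^^
  File "h.py", line 8, in ray
    K,R,t=cam(n); d=R.T@np.linalg.inv(K)@np.array([uv[0],uv[1],1.]); o=-R.T@t
          ~~~^^^
  File "h.py", line 22, in cam
    return _cam(n)
  File "h.py", line 6, in cam
    c=camera_info(n); return np.array(c["mtx"]),np.array(c["R"]),np.array(c["t"]).ravel()
ValueError: time passes only in moves, steps and waits
```

The estimates agree with each other:

| Item | Position (x, y) mm | Long axis |
|---|---|---|
| Bottle | (471.5, 285) | – |
| Can | (494.4, 373) | – |
| Coaster line | – | 75.4° |
| Well | (500.7, 30.3) | 85° |
| Tray | (497, -334) | 98° |

I'll move above the bottle first.

Request:
drive_tool(
  force=30,
  moves=[
    {"tx": -3, "ty": -2, "tz": -3, "rx": 0, "ry": 0, "rz": 0.5, "grip": 1},
    {"tx": -5.5, "ty": -3.3, "tz": -7, "rx": 0, "ry": 0, "rz": 0.5, "grip": 1},
    {"tx": -5.5, "ty": -3.3, "tz": -11, "rx": 0, "ry": 0, "rz": 0.5, "grip": 1},
    {"tx": -5.5, "ty": -3.3, "tz": -11, "rx": 0, "ry": 0, "rz": 0.5, "grip": 1},
    {"tx": -5.5, "ty": -3.3, "tz": -11, "rx": 0, "ry": 0, "rz": 0.5, "grip": 1},
    {"tx": -5.5, "ty": -3.3, "tz": -11, "rx": 0, "ry": 0, "rz": 0.5, "grip": 1},
    {"tx": -5.5, "ty": -3.3, "tz": -11, "rx": 0, "ry": 0, "rz": 0.5, "grip": 1},
  ],
)

```text
time: 1.95
eef_pos: [474.6, 287.1, 183.7]
tool_rot: [179.8, 0.2, 165.3]
contact_force: [1.1, 0.5, -0.6]
gripper_width: 1.004
grip_force: 0.0
```

```bash
python3 - <<'E'
from h import *
s=read_state();print(s["time"],s["eef_pos"],s["tool_rot"]); shot("pics/w3.png")
E
```

```text
1.95 [474.63599375 287.09234895 183.7042152 ] [179.79513524   0.23007403 165.28779736]
```

View pics/w3.png

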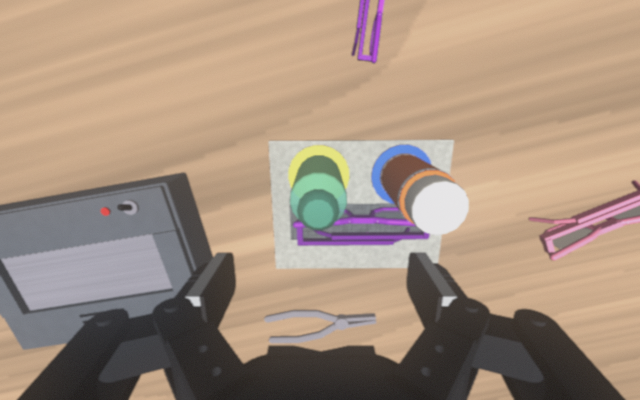

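The stopper at (319,211) sits midway between the fingers (tips at columns 235 and 408), with yellow behind it. A quick numeric check before going down.

```bash
python3 - <<'E'
from h import *
f="pics/w3.npz"; s=read_state(); print(s["eef_pos"],s["tool_rot"])
print(ray(f,(319,211),125).round(1), ray(f,(441,207),117).round(1), proj(f,[471.5,285,125]).round(1), proj(f,[494.4,373,117]).round(1))
E
```

```text
[474.7428472  286.98995518 183.85847151] [179.78239412   0.24867043 165.27719745]
[470.5 286.  125. ] [493.5 374.1 117. ] [318.  212.6] [439.6 208.4]
```

Request:
drive_tool(
  moves=[
    {"tx": 0, "ty": 0, "tz": -1, "rx": 0, "ry": 0, "rz": 0, "grip": 1},
    {"tx": 0, "ty": 0, "tz": -2, "rx": 0, "ry": 0, "rz": 0, "grip": 1},
  ],
)

```text
time: 2.17
eef_pos: [474.1, 286.4, 162.7]
tool_rot: [179.8, 0.2, 165.2]
contact_force: [0.4, -0.5, -1.0]
gripper_width: 0.997
grip_force: 0.0
```

Request:
drive_tool(
  moves=[
    {"tx": -0.3, "ty": -0.1, "tz": -2, "rx": 0, "ry": 0, "rz": 0, "grip": 1},
    {"tx": -0.3, "ty": -0.1, "tz": -4, "rx": 0, "ry": 0, "rz": 0, "grip": 1},
    {"tx": -0.3, "ty": -0.1, "tz": -6, "rx": 0, "ry": 0, "rz": 0, "grip": 1},
    {"tx": -0.3, "ty": -0.1, "tz": -8, "rx": 0, "ry": 0, "rz": 0, "grip": 1},
    {"tx": -0.3, "ty": -0.1, "tz": -9.5, "rx": 0, "ry": 0, "rz": 0, "grip": 1},
    {"tx": -0.3, "ty": -0.1, "tz": -10.2, "rx": 0, "ry": 0, "rz": 0, "grip": 1},
    {"tx": -0.3, "ty": -0.1, "tz": -10.2, "rx": 0, "ry": 0, "rz": 0, "grip": 1},
    {"tx": -0.3, "ty": -0.1, "tz": -10.2, "rx": 0, "ry": 0, "rz": 0, "grip": 1},
  ],
)

```text
time: 2.83
eef_pos: [469.2, 284.3, 59.1]
tool_rot: [-180.0, -0.0, 165.2]
contact_force: [0.3, -0.2, 0.5]
gripper_width: 0.997
grip_force: 0.0
```

Request:
drive_tool(
  force=30,
  moves=[
    {"tx": 0, "ty": 0, "tz": 0, "rx": 0, "ry": 0, "rz": 0, "grip": 0.6},
    {"tx": 0, "ty": 0, "tz": 0, "rx": 0, "ry": 0, "rz": 0, "grip": 0.4},
    {"tx": 0, "ty": 0, "tz": 0, "rx": 0, "ry": 0, "rz": 0, "grip": 0.2},
    {"tx": 0, "ty": 0, "tz": 0, "rx": 0, "ry": 0, "rz": 0, "grip": 0.0},
    {"tx": 0, "ty": 0, "tz": 0, "rx": 0, "ry": 0, "rz": 0, "grip": -0.2},
    {"tx": 0, "ty": 0, "tz": 0, "rx": 0, "ry": 0, "rz": 0, "grip": -0.2},
    {"tx": 0, "ty": 0, "tz": 0, "rx": 0, "ry": 0, "rz": 0, "grip": -0.2},
  ],
)

```text
time: 3.42
eef_pos: [469.9, 285.0, 60.5]
tool_rot: [179.9, 0.1, 165.2]
contact_force: [-0.3, 0.1, 7.0]
gripper_width: 0.553
grip_force: 30.8
```

The bottle is gripped (opening about 47 mm, grip 31 N). I'll lift it and carry it to the far end of the tray.

Request:
drive_tool(
  moves=[
    {"tx": 0, "ty": 0, "tz": 0.5, "rx": 0, "ry": 0, "rz": 0, "grip": -0.2},
    {"tx": 0, "ty": 0, "tz": 2, "rx": 0, "ry": 0, "rz": 0, "grip": -0.2},
    {"tx": 0, "ty": 0, "tz": 4, "rx": 0, "ry": 0, "rz": 0, "grip": -0.2},
    {"tx": 0, "ty": 0, "tz": 6.5, "rx": 0, "ry": 0, "rz": 0, "grip": -0.2},
    {"tx": 0, "ty": 0, "tz": 9, "rx": 0, "ry": 0, "rz": 0, "grip": -0.2},
    {"tx": 0, "ty": 0, "tz": 11, "rx": 0, "ry": 0, "rz": 0, "grip": -0.2},
    {"tx": 0, "ty": 0, "tz": 12.5, "rx": 0, "ry": 0, "rz": 0, "grip": -0.2},
    {"tx": 0, "ty": 0, "tz": 13.5, "rx": 0, "ry": 0, "rz": 0, "grip": -0.2},
    {"tx": 0, "ty": -0.5, "tz": 14, "rx": 0, "ry": 0, "rz": 0, "grip": -0.2},
    {"tx": 0, "ty": -1.5, "tz": 14, "rx": 0, "ry": 0, "rz": 0, "grip": -0.2},
  ],
)

```text
time: 4.25
eef_pos: [469.3, 269.7, 199.9]
tool_rot: [179.9, 0.1, 165.3]
contact_force: [0.4, -0.8, -1.4]
gripper_width: 0.558
grip_force: 31.5
```

Request:
drive_tool(
  moves=[
    {"tx": 0, "ty": -2, "tz": 0, "rx": 0, "ry": 0, "rz": 0, "grip": -0.2},
    {"tx": 0, "ty": -5, "tz": 0, "rx": 0, "ry": 0, "rz": 0, "grip": -0.2},
    {"tx": 0.5, "ty": -8.5, "tz": 0, "rx": 0, "ry": 0, "rz": 0, "grip": -0.2},
    {"tx": 0.5, "ty": -12, "tz": 0, "rx": 0, "ry": 0, "rz": 0, "grip": -0.2},
    {"tx": 0.5, "ty": -15.5, "tz": 0, "rx": 0, "ry": 0, "rz": 0, "grip": -0.2},
    {"tx": 1, "ty": -19, "tz": 0, "rx": 0, "ry": 0, "rz": 0, "grip": -0.2},
    {"tx": 1, "ty": -22.5, "tz": 0, "rx": 0, "ry": 0, "rz": 0, "grip": -0.2},
    {"tx": 1.5, "ty": -26, "tz": 0, "rx": 0, "ry": 0, "rz": 0, "grip": -0.2},
    {"tx": 1.5, "ty": -29.5, "tz": 0, "rx": 0, "ry": 0, "rz": 0, "grip": -0.2},
    {"tx": 1.5, "ty": -33, "tz": 0, "rx": 0, "ry": 0, "rz": 0, "grip": -0.2},
  ],
)

```text
time: 5.08
eef_pos: [482.1, -62.9, 197.8]
tool_rot: [-180.0, -0.2, 165.2]
contact_force: [0.2, -0.2, -2.1]
gripper_width: 0.552
grip_force: 31.5
```

Request:
drive_tool(
  moves=[
    {"tx": 0, "ty": -3.5, "tz": 0, "rx": 0, "ry": 0, "rz": 0, "grip": -0.2},
    {"tx": 0.5, "ty": -7, "tz": 0, "rx": 0, "ry": 0, "rz": 0, "grip": -0.2},
    {"tx": 0.5, "ty": -10.5, "tz": 0, "rx": 0, "ry": 0, "rz": 0, "grip": -0.2},
    {"tx": 1, "ty": -14, "tz": 0, "rx": 0, "ry": 0, "rz": 0, "grip": -0.2},
    {"tx": 1, "ty": -17.5, "tz": 0, "rx": 0, "ry": 0, "rz": 0, "grip": -0.2},
    {"tx": 1.5, "ty": -21, "tz": 0, "rx": 0, "ry": 0, "rz": 0, "grip": -0.2},
    {"tx": 1.5, "ty": -24.5, "tz": 0, "rx": 0, "ry": 0, "rz": 0, "grip": -0.2},
    {"tx": 2, "ty": -28, "tz": 0, "rx": 0, "ry": 0, "rz": 0, "grip": -0.2},
    {"tx": 2, "ty": -30.5, "tz": 0, "rx": 0, "ry": 0, "rz": 0, "grip": -0.2},
    {"tx": 2, "ty": -32, "tz": 0, "rx": 0, "ry": 0, "rz": 0, "grip": -0.2},
  ],
)

```text
time: 5.92
eef_pos: [502.2, -384.0, 197.2]
tool_rot: [-180.0, -0.2, 165.1]
contact_force: [0.2, -0.4, -1.8]
gripper_width: 0.551
grip_force: 31.6
```

Request:
drive_tool(
  moves=[
    {"tx": 0, "ty": 0, "tz": 0, "rx": 0, "ry": 0, "rz": 0, "grip": -0.2},
    {"tx": 0, "ty": 0, "tz": 0, "rx": 0, "ry": 0, "rz": 0, "grip": -0.2},
    {"tx": 0, "ty": 0, "tz": 0, "rx": 0, "ry": 0, "rz": 0, "grip": -0.2},
  ],
)

```text
time: 6.17
eef_pos: [502.9, -379.1, 198.3]
tool_rot: [179.9, -0.2, 165.3]
contact_force: [-0.4, 0.4, -1.6]
gripper_width: 0.556
grip_force: 31.6
```

```bash
python3 - <<'E'
from h import *
s=read_state();print(s["time"],s["eef_pos"],s["tool_rot"],s["joint_pos"],s["grip_force"]); shot("pics/w4.png")
E
```

```text
6.1667 [ 502.94950708 -379.05963564  198.2680765 ] [ 1.79876973e+02 -1.54824900e-01  1.65252592e+02] [-4.08713625e+01  2.34234464e+01  8.19838548e+01  4.38234444e-02
  7.47858820e+01 -1.16135360e+02] 31.569353621453047
```

View pics/w4.png

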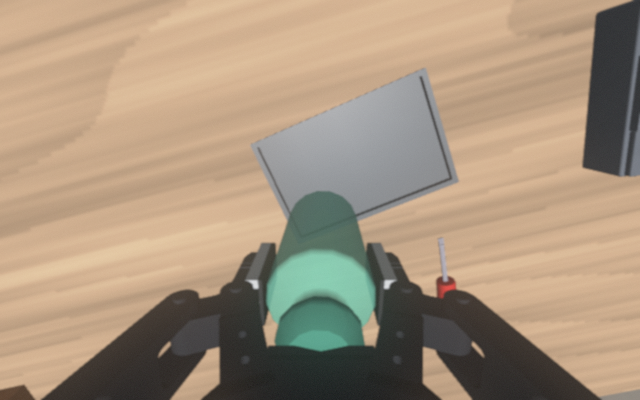

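The bottle hangs upright in the grip. The tray corners are at (252,146), (426,69) and (457,181), with the fourth near (298,237) behind the bottle. I'll refine the tray position from these.

```bash
python3 - <<'E'
from h import *
f="pics/w4.npz"; P=np.array([ray(f,p,14)[:2] for p in [(252,146),(426,69),(457,181),(298,237)]]); print(P.round(1).tolist())
print(np.linalg.norm(np.diff(P,axis=0),axis=1)); c=(P[0]+P[2])/2; d=P[1]-P[0]; d/=np.linalg.norm(d); print(c,np.degrees(np.arctan2(d[1],d[0])),c+50*d,c-50*d)
E
```

```text
[[450.4, -443.7], [421.8, -247.8], [547.2, -231.6], [567.8, -425.3]]
[197.99485302 126.45852203 194.75576131]
[ 498.77578767 -337.67577746] 98.30797696015239 [ 491.55108939 -288.20049338] [ 506.00048594 -387.15106154]
```

Request:
drive_tool(
  moves=[
    {"tx": 0.2, "ty": -0.5, "tz": -1.5, "rx": 0, "ry": 0, "rz": 0, "grip": -0.2},
    {"tx": 0.2, "ty": -0.5, "tz": -4, "rx": 0, "ry": 0, "rz": 0, "grip": -0.2},
    {"tx": 0.2, "ty": -0.5, "tz": -6.5, "rx": 0, "ry": 0, "rz": 0, "grip": -0.2},
    {"tx": 0.2, "ty": -0.5, "tz": -9, "rx": 0, "ry": 0, "rz": 0, "grip": -0.2},
    {"tx": 0.2, "ty": -0.5, "tz": -11, "rx": 0, "ry": 0, "rz": 0, "grip": -0.2},
    {"tx": 0.2, "ty": -0.5, "tz": -12.5, "rx": 0, "ry": 0, "rz": 0, "grip": -0.2},
    {"tx": 0.2, "ty": -0.5, "tz": -13.3, "rx": 0, "ry": 0, "rz": 0, "grip": -0.2},
    {"tx": 0.2, "ty": -0.5, "tz": -13.6, "rx": 0, "ry": 0, "rz": 0, "grip": -0.2},
    {"tx": 0.2, "ty": -0.5, "tz": -13.8, "rx": 0, "ry": 0, "rz": 0, "grip": -0.2},
    {"tx": 0.2, "ty": -0.5, "tz": -13.8, "rx": 0, "ry": 0, "rz": 0, "grip": -0.2},
  ],
)

```text
time: 7.05
eef_pos: [506.6, -385.5, 62.0]
tool_rot: [-180.0, 0.1, 165.3]
contact_force: [0.2, 0.3, -1.8]
gripper_width: 0.55
grip_force: 31.6
```

Request:
drive_tool(
  moves=[
    {"tx": 0, "ty": 0, "tz": -0.1, "rx": 0, "ry": 0, "rz": 0, "grip": -0.2},
    {"tx": 0, "ty": 0, "tz": -0.1, "rx": 0, "ry": 0, "rz": 0, "grip": -0.2},
    {"tx": 0, "ty": 0, "tz": -0.2, "rx": 0, "ry": 0, "rz": 0, "grip": -0.2},
    {"tx": 0, "ty": 0, "tz": -0.2, "rx": 0, "ry": 0, "rz": 0, "grip": -0.2},
  ],
)

```text
time: 7.38
eef_pos: [506.2, -386.0, 59.8]
tool_rot: [-180.0, 0.1, 165.2]
contact_force: [-0.4, -0.1, -2.2]
gripper_width: 0.549
grip_force: 31.6
```

Request:
drive_tool(
  moves=[
    {"tx": 0, "ty": 0, "tz": -0.1, "rx": 0, "ry": 0, "rz": 0, "grip": -0.2},
    {"tx": 0, "ty": 0, "tz": -0.1, "rx": 0, "ry": 0, "rz": 0, "grip": -0.2},
    {"tx": 0, "ty": 0, "tz": -0.1, "rx": 0, "ry": 0, "rz": 0, "grip": -0.2},
  ],
)

```text
time: 7.63
eef_pos: [506.4, -386.0, 59.5]
tool_rot: [-180.0, 0.1, 165.2]
contact_force: [-1.7, 1.7, 5.2]
gripper_width: 0.552
grip_force: 32.1
```

Request:
drive_tool(
  moves=[
    {"tx": 0, "ty": 0, "tz": -0.1, "rx": 0, "ry": 0, "rz": 0, "grip": -0.2},
    {"tx": 0, "ty": 0, "tz": -0.1, "rx": 0, "ry": 0, "rz": 0, "grip": -0.2},
    {"tx": 0, "ty": 0, "tz": -0.1, "rx": 0, "ry": 0, "rz": 0, "grip": -0.2},
  ],
)

```text
time: 7.88
eef_pos: [506.6, -386.0, 59.4]
tool_rot: [-180.0, 0.1, 165.2]
contact_force: [-1.3, 3.4, 9.9]
gripper_width: 0.559
grip_force: 32.5
```

The bottle is down. I'll open the fingers and rise.

Request:
drive_tool(
  moves=[
    {"tx": 0, "ty": 0, "tz": 0.1, "rx": 0, "ry": 0, "rz": 0, "grip": -0.2},
    {"tx": 0, "ty": 0, "tz": 0.1, "rx": 0, "ry": 0, "rz": 0, "grip": 0.1},
    {"tx": 0, "ty": 0, "tz": 0.1, "rx": 0, "ry": 0, "rz": 0, "grip": 0.3},
    {"tx": 0, "ty": 0, "tz": 0.1, "rx": 0, "ry": 0, "rz": 0, "grip": 0.6},
    {"tx": 0, "ty": 0, "tz": 0.1, "rx": 0, "ry": 0, "rz": 0, "grip": 1},
    {"tx": 0, "ty": 0, "tz": 0.1, "rx": 0, "ry": 0, "rz": 0, "grip": 1},
    {"tx": 0, "ty": 0, "tz": 0.1, "rx": 0, "ry": 0, "rz": 0, "grip": 1},
    {"tx": 0, "ty": 0, "tz": 0.1, "rx": 0, "ry": 0, "rz": 0, "grip": 1},
  ],
)

```text
time: 8.55
eef_pos: [505.9, -385.7, 58.0]
tool_rot: [180.0, -0.0, 165.2]
contact_force: [0.3, -0.6, 1.2]
gripper_width: 0.999
grip_force: 0.0
```

Request:
drive_tool(
  moves=[
    {"tx": 0, "ty": 0, "tz": 1, "rx": 0, "ry": 0, "rz": 0, "grip": 1},
    {"tx": 0, "ty": 0, "tz": 3, "rx": 0, "ry": 0, "rz": 0, "grip": 1},
    {"tx": 0, "ty": 0, "tz": 6, "rx": 0, "ry": 0, "rz": 0, "grip": 1},
    {"tx": 0, "ty": 0, "tz": 9, "rx": 0, "ry": 0, "rz": 0, "grip": 1},
    {"tx": 0, "ty": 0, "tz": 12, "rx": 0, "ry": 0, "rz": 0, "grip": 1},
    {"tx": 0, "ty": 2, "tz": 14, "rx": 0, "ry": 0, "rz": 0, "grip": 1},
    {"tx": 0, "ty": 6, "tz": 15, "rx": 0, "ry": 0, "rz": 0, "grip": 1},
    {"tx": 0, "ty": 10, "tz": 15, "rx": 0, "ry": 0, "rz": 0, "grip": 1},
    {"tx": 0, "ty": 14, "tz": 15, "rx": 0, "ry": 0, "rz": 0, "grip": 1},
    {"tx": 0, "ty": 18, "tz": 15, "rx": 0, "ry": 0, "rz": 0, "grip": 1},
  ],
)

```text
time: 9.38
eef_pos: [505.9, -204.4, 209.6]
tool_rot: [-180.0, 0.1, 165.2]
contact_force: [1.2, 0.0, 0.2]
gripper_width: 1.001
grip_force: 0.0
```

Request:
drive_tool(
  moves=[
    {"tx": 0, "ty": 4, "tz": 0, "rx": 0, "ry": 0, "rz": 0, "grip": 1},
    {"tx": 0, "ty": 8, "tz": 0, "rx": 0, "ry": 0, "rz": 0, "grip": 1},
    {"tx": 0, "ty": 12, "tz": 0, "rx": 0, "ry": 0, "rz": 0, "grip": 1},
    {"tx": 0, "ty": 16, "tz": 0, "rx": 0, "ry": 0, "rz": 0, "grip": 1},
    {"tx": 0, "ty": 20, "tz": 0, "rx": 0, "ry": 0, "rz": 0, "grip": 1},
    {"tx": 0, "ty": 24, "tz": 0, "rx": 0, "ry": 0, "rz": 0, "grip": 1},
    {"tx": -0.5, "ty": 28, "tz": 0, "rx": 0, "ry": 0, "rz": 0, "grip": 1},
    {"tx": -0.5, "ty": 32, "tz": 0, "rx": 0, "ry": 0, "rz": 0, "grip": 1},
    {"tx": -1, "ty": 36, "tz": 0, "rx": 0, "ry": 0, "rz": 0, "grip": 1},
    {"tx": -1, "ty": 40, "tz": 0, "rx": 0, "ry": 0, "rz": 0, "grip": 1},
  ],
)

```text
time: 10.22
eef_pos: [494.8, 196.2, 209.3]
tool_rot: [180.0, 0.0, 165.3]
contact_force: [0.3, -0.0, -0.6]
gripper_width: 1.002
grip_force: 0.0
```

Request:
drive_tool(
  moves=[
    {"tx": 0, "ty": 4, "tz": 0, "rx": 0, "ry": 0, "rz": 0, "grip": 1},
    {"tx": -0.2, "ty": 8, "tz": 0, "rx": 0, "ry": 0, "rz": 0, "grip": 1},
    {"tx": -0.2, "ty": 12, "tz": 0, "rx": 0, "ry": 0, "rz": 0, "grip": 1},
    {"tx": -0.2, "ty": 15, "tz": -1, "rx": 0, "ry": 0, "rz": 0, "grip": 1},
    {"tx": -0.2, "ty": 17, "tz": -2, "rx": 0, "ry": 0, "rz": 0, "grip": 1},
    {"tx": -0.2, "ty": 17.9, "tz": -3, "rx": 0, "ry": 0, "rz": 0, "grip": 1},
    {"tx": -0.2, "ty": 17.9, "tz": -3, "rx": 0, "ry": 0, "rz": 0, "grip": 1},
    {"tx": -0.2, "ty": 17.9, "tz": -3, "rx": 0, "ry": 0, "rz": 0, "grip": 1},
    {"tx": -0.2, "ty": 17.9, "tz": -3, "rx": 0, "ry": 0, "rz": 0, "grip": 1},
  ],
)

```text
time: 10.97
eef_pos: [494.1, 371.8, 178.6]
tool_rot: [-179.9, 0.0, 165.2]
contact_force: [-0.7, 0.3, 0.9]
gripper_width: 1.001
grip_force: 0.0
```

```bash
python3 - <<'E'
from h import *
s=read_state();print(s["time"],s["eef_pos"],s["tool_rot"]); im=shot("pics/w5.png")
f="pics/w5.npz"; hsv=cv2.cvtColor(im,cv2.COLOR_RGB2HSV)
m=cv2.inRange(hsv,(0,0,190),(180,30,255)); m=cv2.morphologyEx(m,cv2.MORPH_OPEN,np.ones((9,9)))
k,l,st,ce=cv2.connectedComponentsWithStats(m)
for i in range(1,k): print(st[i],ce[i].round(1),ray(f,ce[i],117).round(1))
print(proj(f,[494.2,373.3,117]))
E
```

```text
10.9667 [494.06320159 371.78711813 178.61686036] [-1.79940635e+02  1.34555139e-03  1.65198461e+02]
[189 145  31  34 770] [201.7 158.6] [432.6 301.7 117. ]
[ 258  145   44   62 1807] [280.9 172.4] [455.9 351.8 117. ]
[ 235  144  139  129 7508] [326.5 226.7] [504.  372.4 117. ]
[194 180  21  46 729] [203.8 201.8] [462.5 291.4 117. ]
[201 234  12  24 248] [206.7 245.3] [495.6 280.5 117. ]
[324.33186507 214.41256557]
```

```bash
python3 - <<'E'
from h import *
f="pics/w5.npz"; g=cv2.cvtColor(cv2.imread("pics/w5.png"),cv2.COLOR_BGR2GRAY)
K,R,t=cam(f); print("depth",(R@[494.2,373.3,117]+t)[2])
c=cv2.HoughCircles(cv2.medianBlur(g,5),cv2.HOUGH_GRADIENT,1,15,param1=80,param2=18,minRadius=25,maxRadius=40)
for a in c[0][:6]: print(a,ray(f,a[:2],117).round(1))
E
```

```text
depth 217.5278654617783
[324.5 214.5  28.2] [494.3 373.4 117. ]
[323.5 177.5  30.4] [467.2 379.8 117. ]
[240.5 176.5  32.3] [451.5 323.4 117. ]
[177.5 329.5  31.5] [562.5 228.  117. ]
```

The cap is confirmed at (494.3, 373.4), right under the tool. Descend and grip.

Request:
drive_tool(
  moves=[
    {"tx": 0, "ty": 0, "tz": -2, "rx": 0, "ry": 0, "rz": 0, "grip": 1},
    {"tx": 0, "ty": 0, "tz": -4, "rx": 0, "ry": 0, "rz": 0, "grip": 1},
    {"tx": 0, "ty": 0, "tz": -6, "rx": 0, "ry": 0, "rz": 0, "grip": 1},
    {"tx": 0, "ty": 0, "tz": -8, "rx": 0, "ry": 0, "rz": 0, "grip": 1},
    {"tx": 0, "ty": 0, "tz": -10, "rx": 0, "ry": 0, "rz": 0, "grip": 1},
    {"tx": 0, "ty": 0, "tz": -11.5, "rx": 0, "ry": 0, "rz": 0, "grip": 1},
    {"tx": 0, "ty": 0, "tz": -12.2, "rx": 0, "ry": 0, "rz": 0, "grip": 1},
    {"tx": 0, "ty": 0, "tz": -12.2, "rx": 0, "ry": 0, "rz": 0, "grip": 1},
    {"tx": 0, "ty": 0, "tz": -12.2, "rx": 0, "ry": 0, "rz": 0, "grip": 1},
  ],
)

```text
time: 11.77
eef_pos: [494.7, 372.7, 57.0]
tool_rot: [180.0, 0.0, 165.2]
contact_force: [0.6, 0.6, -0.4]
gripper_width: 1.001
grip_force: 0.0
```

Request:
drive_tool(
  force=30,
  moves=[
    {"tx": 0, "ty": 0, "tz": 0, "rx": 0, "ry": 0, "rz": 0, "grip": 0.6},
    {"tx": 0, "ty": 0, "tz": 0, "rx": 0, "ry": 0, "rz": 0, "grip": 0.4},
    {"tx": 0, "ty": 0, "tz": 0, "rx": 0, "ry": 0, "rz": 0, "grip": 0.2},
    {"tx": 0, "ty": 0, "tz": 0, "rx": 0, "ry": 0, "rz": 0, "grip": 0.0},
    {"tx": 0, "ty": 0, "tz": 0, "rx": 0, "ry": 0, "rz": 0, "grip": -0.2},
    {"tx": 0, "ty": 0, "tz": 0, "rx": 0, "ry": 0, "rz": 0, "grip": -0.2},
    {"tx": 0, "ty": 0, "tz": 0, "rx": 0, "ry": 0, "rz": 0, "grip": -0.2},
  ],
)

```text
time: 12.35
eef_pos: [494.8, 373.9, 57.6]
tool_rot: [179.9, 0.1, 165.3]
contact_force: [-0.2, 0.6, 5.6]
gripper_width: 0.578
grip_force: 30.6
```

Request:
drive_tool(
  moves=[
    {"tx": 0, "ty": 0, "tz": 0.5, "rx": 0, "ry": 0, "rz": 0, "grip": -0.2},
    {"tx": 0, "ty": 0, "tz": 2, "rx": 0, "ry": 0, "rz": 0, "grip": -0.2},
    {"tx": 0, "ty": 0, "tz": 4, "rx": 0, "ry": 0, "rz": 0, "grip": -0.2},
    {"tx": 0, "ty": 0, "tz": 6.5, "rx": 0, "ry": 0, "rz": 0, "grip": -0.2},
    {"tx": 0, "ty": 0, "tz": 9, "rx": 0, "ry": 0, "rz": 0, "grip": -0.2},
    {"tx": 0, "ty": 0, "tz": 11, "rx": 0, "ry": 0, "rz": 0, "grip": -0.2},
    {"tx": 0, "ty": 0, "tz": 12.5, "rx": 0, "ry": 0, "rz": 0, "grip": -0.2},
    {"tx": 0, "ty": 0, "tz": 13.5, "rx": 0, "ry": 0, "rz": 0, "grip": -0.2},
    {"tx": 0, "ty": -0.5, "tz": 14, "rx": 0, "ry": 0, "rz": 0, "grip": -0.2},
    {"tx": 0, "ty": -1.5, "tz": 14, "rx": 0, "ry": 0, "rz": 0, "grip": -0.2},
  ],
)

```text
time: 13.18
eef_pos: [494.3, 358.9, 197.1]
tool_rot: [179.9, 0.1, 165.3]
contact_force: [0.2, -0.7, -1.6]
gripper_width: 0.575
grip_force: 31.3
```

Request:
drive_tool(
  moves=[
    {"tx": 0, "ty": -2, "tz": 0, "rx": 0, "ry": 0, "rz": 0, "grip": -0.2},
    {"tx": 0, "ty": -5, "tz": 0, "rx": 0, "ry": 0, "rz": 0, "grip": -0.2},
    {"tx": 0, "ty": -8.5, "tz": 0, "rx": 0, "ry": 0, "rz": 0, "grip": -0.2},
    {"tx": 0, "ty": -12, "tz": 0, "rx": 0, "ry": 0, "rz": 0, "grip": -0.2},
    {"tx": 0, "ty": -15.5, "tz": 0, "rx": 0, "ry": 0, "rz": 0, "grip": -0.2},
    {"tx": 0, "ty": -19, "tz": 0, "rx": 0, "ry": 0, "rz": 0, "grip": -0.2},
    {"tx": 0, "ty": -22.5, "tz": 0, "rx": 0, "ry": 0, "rz": 0, "grip": -0.2},
    {"tx": 0, "ty": -26, "tz": 0, "rx": 0, "ry": 0, "rz": 0, "grip": -0.2},
    {"tx": 0, "ty": -29.5, "tz": 0, "rx": 0, "ry": 0, "rz": 0, "grip": -0.2},
    {"tx": 0, "ty": -33, "tz": 0, "rx": 0, "ry": 0, "rz": 0, "grip": -0.2},
  ],
)

```text
time: 14.02
eef_pos: [491.9, 26.0, 194.8]
tool_rot: [-179.9, -0.2, 165.2]
contact_force: [0.6, 0.2, -0.5]
gripper_width: 0.577
grip_force: 31.4
```

Request:
drive_tool(
  moves=[
    {"tx": 0, "ty": -3.5, "tz": 0, "rx": 0, "ry": 0, "rz": 0, "grip": -0.2},
    {"tx": 0, "ty": -7, "tz": 0, "rx": 0, "ry": 0, "rz": 0, "grip": -0.2},
    {"tx": 0, "ty": -10.5, "tz": 0, "rx": 0, "ry": 0, "rz": 0, "grip": -0.2},
    {"tx": -0.3, "ty": -14, "tz": 0, "rx": 0, "ry": 0, "rz": 0, "grip": -0.2},
    {"tx": -0.3, "ty": -17.5, "tz": 0, "rx": 0, "ry": 0, "rz": 0, "grip": -0.2},
    {"tx": -0.3, "ty": -21, "tz": 0, "rx": 0, "ry": 0, "rz": 0, "grip": -0.2},
    {"tx": -0.3, "ty": -24.5, "tz": 0, "rx": 0, "ry": 0, "rz": 0, "grip": -0.2},
    {"tx": -0.3, "ty": -28, "tz": 0, "rx": 0, "ry": 0, "rz": 0, "grip": -0.2},
    {"tx": -0.3, "ty": -30.5, "tz": 0, "rx": 0, "ry": 0, "rz": 0, "grip": -0.2},
    {"tx": -0.3, "ty": -31.5, "tz": 0, "rx": 0, "ry": 0, "rz": 0, "grip": -0.2},
  ],
)

```text
time: 14.85
eef_pos: [489.4, -290.6, 194.7]
tool_rot: [-179.9, -0.1, 165.1]
contact_force: [-0.6, 0.1, -1.5]
gripper_width: 0.581
grip_force: 31.4
```

Request:
drive_tool(
  moves=[
    {"tx": 0, "ty": 0, "tz": -1.5, "rx": 0, "ry": 0, "rz": 0, "grip": -0.2},
    {"tx": 0, "ty": 0, "tz": -4, "rx": 0, "ry": 0, "rz": 0, "grip": -0.2},
    {"tx": 0, "ty": 0, "tz": -6.5, "rx": 0, "ry": 0, "rz": 0, "grip": -0.2},
    {"tx": 0, "ty": 0, "tz": -9, "rx": 0, "ry": 0, "rz": 0, "grip": -0.2},
    {"tx": 0, "ty": 0, "tz": -11, "rx": 0, "ry": 0, "rz": 0, "grip": -0.2},
    {"tx": 0, "ty": 0, "tz": -12.5, "rx": 0, "ry": 0, "rz": 0, "grip": -0.2},
    {"tx": 0, "ty": 0, "tz": -13.3, "rx": 0, "ry": 0, "rz": 0, "grip": -0.2},
    {"tx": 0, "ty": 0, "tz": -13.6, "rx": 0, "ry": 0, "rz": 0, "grip": -0.2},
    {"tx": 0, "ty": 0, "tz": -13.8, "rx": 0, "ry": 0, "rz": 0, "grip": -0.2},
    {"tx": 0, "ty": 0, "tz": -13.9, "rx": 0, "ry": 0, "rz": 0, "grip": -0.2},
  ],
)

```text
time: 15.68
eef_pos: [491.2, -286.7, 57.6]
tool_rot: [-180.0, 0.0, 165.3]
contact_force: [-0.0, -0.1, -0.7]
gripper_width: 0.576
grip_force: 31.5
```

Request:
drive_tool(
  moves=[
    {"tx": 0, "ty": 0, "tz": -0.1, "rx": 0, "ry": 0, "rz": 0, "grip": -0.2},
    {"tx": 0, "ty": 0, "tz": -0.1, "rx": 0, "ry": 0, "rz": 0, "grip": -0.2},
    {"tx": 0, "ty": 0, "tz": -0.1, "rx": 0, "ry": 0, "rz": 0, "grip": -0.2},
  ],
)

```text
time: 15.93
eef_pos: [491.5, -287.0, 57.1]
tool_rot: [-180.0, 0.1, 165.3]
contact_force: [1.0, -0.1, -1.0]
gripper_width: 0.579
grip_force: 31.5
```

Request:
drive_tool(
  moves=[
    {"tx": 0, "ty": 0, "tz": -0.1, "rx": 0, "ry": 0, "rz": 0, "grip": -0.2},
    {"tx": 0, "ty": 0, "tz": -0.1, "rx": 0, "ry": 0, "rz": 0, "grip": -0.2},
    {"tx": 0, "ty": 0, "tz": -0.1, "rx": 0, "ry": 0, "rz": 0, "grip": -0.2},
  ],
)

```text
time: 16.18
eef_pos: [491.7, -287.0, 56.6]
tool_rot: [-180.0, 0.1, 165.3]
contact_force: [-0.2, 1.5, 6.0]
gripper_width: 0.578
grip_force: 31.8
```

Request:
drive_tool(
  moves=[
    {"tx": 0, "ty": 0, "tz": -0.1, "rx": 0, "ry": 0, "rz": 0, "grip": -0.2},
    {"tx": 0, "ty": 0, "tz": -0.1, "rx": 0, "ry": 0, "rz": 0, "grip": -0.2},
    {"tx": 0, "ty": 0, "tz": -0.1, "rx": 0, "ry": 0, "rz": 0, "grip": -0.2},
  ],
)

```text
time: 16.43
eef_pos: [491.8, -287.0, 56.5]
tool_rot: [-180.0, 0.2, 165.3]
contact_force: [-1.5, 2.1, 12.1]
gripper_width: 0.573
grip_force: 32.5
```

The can is down. Release, rise, and go to the frame, turning the tool -90° on the way.

Request:
drive_tool(
  moves=[
    {"tx": 0, "ty": 0, "tz": 0.1, "rx": 0, "ry": 0, "rz": 0, "grip": -0.2},
    {"tx": 0, "ty": 0, "tz": 0.1, "rx": 0, "ry": 0, "rz": 0, "grip": 0.2},
    {"tx": 0, "ty": 0, "tz": 0.1, "rx": 0, "ry": 0, "rz": 0, "grip": 0.4},
    {"tx": 0, "ty": 0, "tz": 0.1, "rx": 0, "ry": 0, "rz": 0, "grip": 0.6},
    {"tx": 0, "ty": 0, "tz": 0.1, "rx": 0, "ry": 0, "rz": 0, "grip": 1},
    {"tx": 0, "ty": 0, "tz": 0.1, "rx": 0, "ry": 0, "rz": 0, "grip": 1},
    {"tx": 0, "ty": 0, "tz": 0.1, "rx": 0, "ry": 0, "rz": 0, "grip": 1},
    {"tx": 0, "ty": 0, "tz": 0.1, "rx": 0, "ry": 0, "rz": 0, "grip": 1},
  ],
)

```text
time: 17.1
eef_pos: [490.9, -286.7, 55.1]
tool_rot: [180.0, -0.0, 165.2]
contact_force: [0.7, 0.5, -0.0]
gripper_width: 1.002
grip_force: 0.0
```

Request:
drive_tool(
  moves=[
    {"tx": 0, "ty": 0, "tz": 1, "rx": 0, "ry": 0, "rz": 0, "grip": 1},
    {"tx": 0, "ty": 0, "tz": 3, "rx": 0, "ry": 0, "rz": 0, "grip": 1},
    {"tx": 0, "ty": 0, "tz": 6, "rx": 0, "ry": 0, "rz": 0, "grip": 1},
    {"tx": 0, "ty": 0, "tz": 9, "rx": 0, "ry": 0, "rz": 0, "grip": 1},
    {"tx": 0, "ty": 0, "tz": 12, "rx": 0, "ry": 0, "rz": 0, "grip": 1},
    {"tx": 0, "ty": 2, "tz": 15, "rx": 0, "ry": 0, "rz": 0, "grip": 1},
    {"tx": 0, "ty": 6, "tz": 17, "rx": 0, "ry": 0, "rz": -6, "grip": 1},
    {"tx": 0, "ty": 10, "tz": 17, "rx": 0, "ry": 0, "rz": -12, "grip": 1},
    {"tx": 0, "ty": 13, "tz": 17, "rx": 0, "ry": 0, "rz": -18, "grip": 1},
    {"tx": 0, "ty": 16, "tz": 17, "rx": 0, "ry": 0, "rz": -24, "grip": 1},
  ],
)

```text
time: 17.93
eef_pos: [490.9, -125.0, 227.0]
tool_rot: [179.9, 0.1, 141.0]
contact_force: [0.5, -0.3, -0.7]
gripper_width: 1.002
grip_force: 0.0
```

Request:
drive_tool(
  moves=[
    {"tx": 0, "ty": 4, "tz": 0, "rx": 0, "ry": 0, "rz": -7, "grip": 1},
    {"tx": 0, "ty": 8, "tz": 0, "rx": 0, "ry": 0, "rz": -14, "grip": 1},
    {"tx": 0.5, "ty": 12, "tz": 0, "rx": 0, "ry": 0, "rz": -21, "grip": 1},
    {"tx": 1, "ty": 16, "tz": 0, "rx": 0, "ry": 0, "rz": -28, "grip": 1},
    {"tx": 1.5, "ty": 20, "tz": 0, "rx": 0, "ry": 0, "rz": -35, "grip": 1},
    {"tx": 2, "ty": 24, "tz": 0, "rx": 0, "ry": 0, "rz": -42, "grip": 1},
    {"tx": 2.5, "ty": 28, "tz": 0, "rx": 0, "ry": 0, "rz": -49, "grip": 1},
    {"tx": 3, "ty": 32, "tz": 0, "rx": 0, "ry": 0, "rz": -56, "grip": 1},
    {"tx": 3.5, "ty": 36, "tz": 0, "rx": 0, "ry": 0, "rz": -62, "grip": 1},
    {"tx": 4, "ty": 39, "tz": 0, "rx": 0, "ry": 0, "rz": -66, "grip": 1},
  ],
)

```text
time: 18.77
eef_pos: [528.3, 249.1, 226.3]
tool_rot: [180.0, -0.0, 76.1]
contact_force: [1.1, -0.5, -1.0]
gripper_width: 1.003
grip_force: 0.0
```

Request:
drive_tool(
  moves=[
    {"tx": 0, "ty": 2, "tz": 0, "rx": 0, "ry": 0, "rz": 0, "grip": 1},
    {"tx": 0.2, "ty": 4, "tz": 0, "rx": 0, "ry": 0, "rz": 0, "grip": 1},
    {"tx": 0.2, "ty": 5.2, "tz": -2, "rx": 0, "ry": 0, "rz": 0, "grip": 1},
    {"tx": 0.2, "ty": 5.2, "tz": -4, "rx": 0, "ry": 0, "rz": 0, "grip": 1},
    {"tx": 0.2, "ty": 5.2, "tz": -6, "rx": 0, "ry": 0, "rz": 0, "grip": 1},
    {"tx": 0.2, "ty": 5.2, "tz": -6, "rx": 0, "ry": 0, "rz": 0, "grip": 1},
    {"tx": 0.2, "ty": 5.2, "tz": -6, "rx": 0, "ry": 0, "rz": 0, "grip": 1},
    {"tx": 0.2, "ty": 5.2, "tz": -6, "rx": 0, "ry": 0, "rz": 0, "grip": 1},
  ],
)

```text
time: 19.43
eef_pos: [531.4, 299.4, 166.6]
tool_rot: [179.9, -0.1, 76.4]
contact_force: [0.6, 0.2, 0.3]
gripper_width: 0.999
grip_force: 0.0
```

```bash
python3 - <<'E'
from h import *
s=read_state();print(s["time"],s["eef_pos"],s["tool_rot"],s["joint_pos"]); im=shot("pics/w6.png")
E
```

```text
19.4333 [531.40707196 299.44796571 166.60798665] [ 1.79931781e+02 -5.56596365e-02  7.63978755e+01] [2.54339930e+01 2.33172436e+01 8.71681155e+01 2.86556721e-04
 6.94265965e+01 3.90360502e+01]
```

View pics/w6.png

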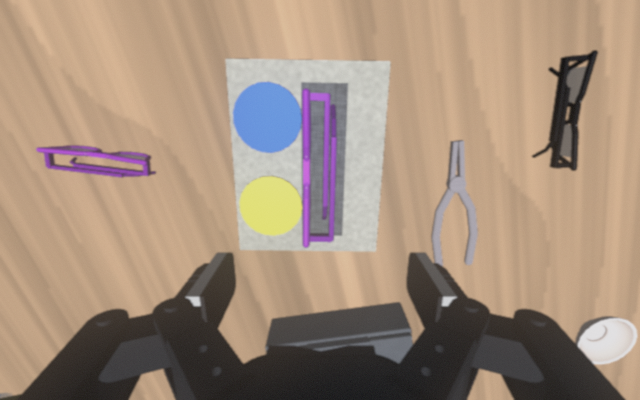

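The board is now clear apart from the frame:
- Blue coaster at (268,117), yellow at (271,206).
- Frame front bar in column 306, rows 90–246, with the outer temple at about column 335.
- Plier clear, at (457,190).

I'll compute the coaster centres and the grip point.

```bash
python3 - <<'E'
from h import *
f="pics/w6.npz"; im=cv2.imread("pics/w6.png"); hsv=cv2.cvtColor(im,cv2.COLOR_BGR2HSV)
roi=np.zeros(im.shape[:2],np.uint8); roi[55:255,225:395]=255
C=[]
for n,lo,hi in [("yellow",(22,90,120),(35,255,255)),("blue",(100,110,80),(122,255,255))]:
    m=cv2.bitwise_and(cv2.inRange(hsv,lo,hi),roi); ys,xs=np.nonzero(m); P=np.array([ray(f,p,7)[:2] for p in zip(xs,ys)],np.float32)
    c=cv2.minEnclosingCircle(P); C.append(np.array(c[0])); print(n,c)
d=C[1]-C[0]; a=np.arctan2(d[1],d[0]); y=d/np.linalg.norm(d); x=np.array([y[1],-y[0]]); print("line deg",np.degrees(a),"geom frame centre",C[0]/2+C[1]/2+52*x)
o=C[0]/2+C[1]/2+52*x
m=cv2.bitwise_and(cv2.inRange(hsv,(130,70,50),(158,255,255)),roi)
for r in (120,140,150,158,165,180,200,220):
    xs=np.nonzero(m[r])[0]; 
    e=[ray(f,(u,r),43)[:2]-o for u in(xs.min()-.5,xs.max()+.5)]; print(r,xs.min(),xs.max(),[(round(float(q@x),1),round(float(q@y),1)) for q in e])
ys,xs=np.nonzero(m); P=np.array([ray(f,p,48)[:2]-o for p in zip(xs,ys)]); print("y extents@48",(P@y).min(),(P@y).max())
mat=np.array([ray(f,p,4)[:2] for p in [(302,83),(348,83),(342,235)]]);print("mat",[( round(float((q-o)@x)),round(float((q-o)@y))) for q in mat])
E
```

```text
yellow ((472.5218505859375, 284.8787536621094), 33.348751068115234)
blue ((495.7057800292969, 373.59722900390625), 33.11552047729492)
line deg 75.35495450384127 geom frame centre [534.42437152 316.09082688]
120 302 335 [(-16.2, 46.4), (13.3, 46.9)]
140 303 336 [(-15.4, 29.3), (14.7, 29.8)]
150 303 336 [(-15.4, 20.4), (15.0, 21.0)]
158 303 335 [(-15.4, 13.3), (14.4, 13.8)]
165 303 335 [(-15.4, 6.9), (14.6, 7.4)]
180 303 335 [(-15.4, -7.2), (15.0, -6.6)]
200 303 334 [(-15.4, -26.5), (14.7, -26.0)]
220 303 333 [(-15.4, -46.8), (14.4, -46.3)]
y extents@48 -71.89880266756019 72.28347956305142
mat [(-18, 79), (26, 80), (27, -80)]
```

The frame centre is (534, 316) at -14.7°; its 30 mm depth and 144 mm length agree with the description. I'll align above it.

Request:
drive_tool(
  force=20,
  moves=[
    {"tx": 0.3, "ty": 1.7, "tz": -2, "rx": 0, "ry": 0, "rz": -1, "grip": 1},
    {"tx": 0.3, "ty": 1.7, "tz": -4, "rx": 0, "ry": 0, "rz": -1, "grip": 1},
    {"tx": 0.3, "ty": 1.7, "tz": -6, "rx": 0, "ry": 0, "rz": -1, "grip": 1},
    {"tx": 0.3, "ty": 1.7, "tz": -8, "rx": 0, "ry": 0, "rz": -1, "grip": 0.6},
    {"tx": 0.3, "ty": 1.7, "tz": -9, "rx": 0, "ry": 0, "rz": -1, "grip": 0.4},
    {"tx": 0.3, "ty": 1.7, "tz": -9, "rx": 0, "ry": 0, "rz": -1, "grip": 0.4},
    {"tx": 0.3, "ty": 1.7, "tz": -9, "rx": 0, "ry": 0, "rz": -1, "grip": 0.4},
    {"tx": 0.3, "ty": 1.7, "tz": -9, "rx": 0, "ry": 0, "rz": -1, "grip": 0.4},
  ],
)

```text
time: 20.15
eef_pos: [535.0, 316.8, 77.0]
tool_rot: [179.9, -0.1, 75.4]
contact_force: [-0.0, -0.2, 0.0]
gripper_width: 0.701
grip_force: 0.0
```

```bash
python3 - <<'E'
from h import *
s=read_state();print(s["time"],s["eef_pos"],s["tool_rot"]); p=s["eef_pos"]; print(534.1-p[0],316.1-p[1],17-p[2],75.35-s["tool_rot"][2])
E
```

```text
20.15 [535.04618215 316.77998646  76.97754121] [ 1.79874883e+02 -1.10475294e-01  7.53971250e+01]
-0.9461821477758576 -0.6799864559314983 -59.97754121249811 -0.04712504734089862
```

Request:
drive_tool(
  moves=[
    {"tx": -0.1, "ty": 0, "tz": -1.5, "rx": 0, "ry": 0, "rz": 0, "grip": 0.4},
    {"tx": -0.1, "ty": 0, "tz": -3, "rx": 0, "ry": 0, "rz": 0, "grip": 0.4},
    {"tx": -0.1, "ty": 0, "tz": -4.5, "rx": 0, "ry": 0, "rz": 0, "grip": 0.4},
    {"tx": -0.1, "ty": 0, "tz": -5.5, "rx": 0, "ry": 0, "rz": 0, "grip": 0.4},
    {"tx": -0.1, "ty": 0, "tz": -6, "rx": 0, "ry": 0, "rz": 0, "grip": 0.4},
    {"tx": -0.1, "ty": 0, "tz": -6, "rx": 0, "ry": 0, "rz": 0, "grip": 0.4},
    {"tx": -0.1, "ty": 0, "tz": -6, "rx": 0, "ry": 0, "rz": 0, "grip": 0.4},
  ],
)

```text
time: 20.73
eef_pos: [533.3, 316.6, 15.9]
tool_rot: [180.0, -0.0, 75.4]
contact_force: [0.6, 0.4, -0.0]
gripper_width: 0.703
grip_force: 0.0
```

Request:
drive_tool(
  force=20,
  moves=[
    {"tx": 0, "ty": 0, "tz": 0, "rx": 0, "ry": 0, "rz": 0, "grip": 0.2},
    {"tx": 0, "ty": 0, "tz": 0, "rx": 0, "ry": 0, "rz": 0, "grip": 0},
    {"tx": 0, "ty": 0, "tz": 0, "rx": 0, "ry": 0, "rz": 0, "grip": -0.1},
    {"tx": 0, "ty": 0, "tz": 0, "rx": 0, "ry": 0, "rz": 0, "grip": -0.2},
    {"tx": 0, "ty": 0, "tz": 0, "rx": 0, "ry": 0, "rz": 0, "grip": -0.3},
    {"tx": 0, "ty": 0, "tz": 0, "rx": 0, "ry": 0, "rz": 0, "grip": -0.4},
    {"tx": 0, "ty": 0, "tz": 0, "rx": 0, "ry": 0, "rz": 0, "grip": -0.5},
    {"tx": 0, "ty": 0, "tz": 0, "rx": 0, "ry": 0, "rz": 0, "grip": -0.5},
    {"tx": 0, "ty": 0, "tz": 0, "rx": 0, "ry": 0, "rz": 0, "grip": -0.5},
  ],
)

```text
time: 21.48
eef_pos: [533.1, 316.4, 15.8]
tool_rot: [180.0, -0.0, 75.4]
contact_force: [-0.4, -0.5, 4.9]
gripper_width: 0.346
grip_force: 19.8
```

The frame is gripped (29.4 mm, as expected). I'll lift it and meanwhile check the well position with other pictures.

Request:
drive_tool(
  moves=[
    {"tx": 0, "ty": 0, "tz": 0.3, "rx": 0, "ry": 0, "rz": 0, "grip": -0.5},
    {"tx": 0, "ty": 0, "tz": 1, "rx": 0, "ry": 0, "rz": 0, "grip": -0.5},
    {"tx": 0, "ty": 0, "tz": 2.5, "rx": 0, "ry": 0, "rz": 0, "grip": -0.5},
    {"tx": 0, "ty": 0, "tz": 4.5, "rx": 0, "ry": 0, "rz": 0, "grip": -0.5},
    {"tx": 0, "ty": 0, "tz": 7, "rx": 0, "ry": 0, "rz": 0, "grip": -0.5},
    {"tx": 0, "ty": 0, "tz": 9.5, "rx": 0, "ry": 0, "rz": 2, "grip": -0.5},
    {"tx": 0, "ty": -0.5, "tz": 11.5, "rx": 0, "ry": 0, "rz": 4, "grip": -0.5},
    {"tx": 0, "ty": -1.5, "tz": 12.5, "rx": 0, "ry": 0, "rz": 6, "grip": -0.5},
    {"tx": -0.3, "ty": -3, "tz": 13, "rx": 0, "ry": 0, "rz": 8, "grip": -0.5},
    {"tx": -0.5, "ty": -5, "tz": 13, "rx": 0, "ry": 0, "rz": 10, "grip": -0.5},
  ],
)

```text
time: 22.32
eef_pos: [528.7, 267.3, 147.4]
tool_rot: [179.8, -0.1, 85.6]
contact_force: [0.4, -0.4, -0.8]
gripper_width: 0.347
grip_force: 19.9
```

```bash
python3 - <<'E'
from h import *
# well floor via threshold in w3 (partly seen) and warmer housing in the top view
f="pics/w3.npz"
for n,p,z in [("w3 well nearR",(156,236),52),("w3 well farR",(172,290),52),("w3 housing",(184,174),60)]: print(n,ray(f,p,z)[:2].round(1))
f="pics/w2.npz"
for n,p,z in [("w2 nearL",(43,190),52),("nearR",(162,174),52),("farR",(174,214),52),("farL",(61,237),52),("hous nearL",(9,163),60),("hous nearR",(184,130),60)]: print(n,ray(f,p,z)[:2].round(1))
t=cv2.imread("pics/top0.png"); s=t[175:245,300:390].astype(int); m=(s[...,2]<s[...,0]+8).astype(np.uint8)
k,l,st,ce=cv2.connectedComponentsWithStats(m); i=1+np.argmax(st[1:,4]); ys,xs=np.nonzero(l==i)
K,R,T=cam("top"); Ki=np.linalg.inv(K); o=-R.T@T; D=(R.T@Ki@np.c_[xs+300,ys+175,np.ones(len(xs))].T).T
P=(o+D*((60-o[2])/D[:,2])[:,None])[:,:2].astype(np.float32); print(cv2.minAreaRect(P)); s=read_state(); print(s["eef_pos"],s["tool_rot"],s["gripper_width"])
E
```

```text
w3 well nearR [480.4 113.1]
w3 well farR [543.5 103. ]
w3 housing [427.2 169.4]
w2 nearL [458.5 -49.1]
nearR [480.  113.9]
farR [536.1 106.3]
farL [526.5 -61.4]
hous nearL [415.2 -63.7]
hous nearR [435.4 167.9]
((498.5286865234375, 30.94670867919922), (214.8975830078125, 156.9185791015625), 85.25119018554688)
[528.66658154 267.26276929 147.44512664] [ 1.79810061e+02 -1.29667114e-01  8.55919261e+01] 0.3474153252795827
```

The estimates of the well centre agree around (501, 29) at 85.3°, within the 14 mm margin. I'll carry the frame above it.

Request:
drive_tool(
  moves=[
    {"tx": -0.3, "ty": -2.5, "tz": 0, "rx": 0, "ry": 0, "rz": 0, "grip": -0.5},
    {"tx": -0.7, "ty": -5.5, "tz": 0, "rx": 0, "ry": 0, "rz": 0, "grip": -0.5},
    {"tx": -1, "ty": -8.5, "tz": 0, "rx": 0, "ry": 0, "rz": 0, "grip": -0.5},
    {"tx": -1.4, "ty": -11.5, "tz": 0, "rx": 0, "ry": 0, "rz": 0, "grip": -0.5},
    {"tx": -1.8, "ty": -14.5, "tz": 0, "rx": 0, "ry": 0, "rz": 0, "grip": -0.5},
    {"tx": -2.2, "ty": -17.5, "tz": 0, "rx": 0, "ry": 0, "rz": 0, "grip": -0.5},
    {"tx": -2.6, "ty": -20.5, "tz": 0, "rx": 0, "ry": 0, "rz": 0, "grip": -0.5},
    {"tx": -2.8, "ty": -22.5, "tz": 0, "rx": 0, "ry": 0, "rz": 0, "grip": -0.5},
    {"tx": -2.9, "ty": -23.8, "tz": 0, "rx": 0, "ry": 0, "rz": 0, "grip": -0.5},
    {"tx": -2.9, "ty": -23.8, "tz": 0, "rx": 0, "ry": 0, "rz": 0, "grip": -0.5},
  ],
)

```text
time: 23.15
eef_pos: [498.1, 25.9, 145.5]
tool_rot: [-180.0, 0.1, 85.3]
contact_force: [-0.5, 0.3, 0.4]
gripper_width: 0.347
grip_force: 19.9
```

Request:
drive_tool(
  moves=[
    {"tx": 0, "ty": 0, "tz": -1.5, "rx": 0, "ry": 0, "rz": 0, "grip": -0.5},
    {"tx": 0, "ty": 0, "tz": -3.5, "rx": 0, "ry": 0, "rz": 0, "grip": -0.5},
    {"tx": 0, "ty": 0, "tz": -5, "rx": 0, "ry": 0, "rz": 0, "grip": -0.5},
    {"tx": 0, "ty": 0, "tz": -6, "rx": 0, "ry": 0, "rz": 0, "grip": -0.5},
    {"tx": 0, "ty": 0, "tz": -6, "rx": 0, "ry": 0, "rz": 0, "grip": -0.5},
    {"tx": 0, "ty": 0, "tz": -6, "rx": 0, "ry": 0, "rz": 0, "grip": -0.5},
  ],
)

```text
time: 23.65
eef_pos: [498.3, 28.9, 85.0]
tool_rot: [-179.9, -0.0, 85.4]
contact_force: [0.0, -0.7, -0.8]
gripper_width: 0.345
grip_force: 19.9
```

```bash
python3 - <<'E'
from h import *
s=read_state();print(s["time"],s["eef_pos"],s["tool_rot"],s["gripper_width"]); a=shot("pics/w7.png"); b=save("scene","pics/s7.png")
im=np.vstack([cv2.resize(a[90:330,100:540],None,fx=1.2,fy=1.2),cv2.resize(b[150:265,180:400],(528,276),interpolation=cv2.INTER_CUBIC)]); cv2.imwrite("pics/v7.png",im[:,:,::-1])
E
```

```text
23.65 [498.29313307  28.92832974  84.99349772] [-1.79904886e+02 -1.05761786e-02  8.54363731e+01] 0.3445952413974284
```

View pics/v7.png

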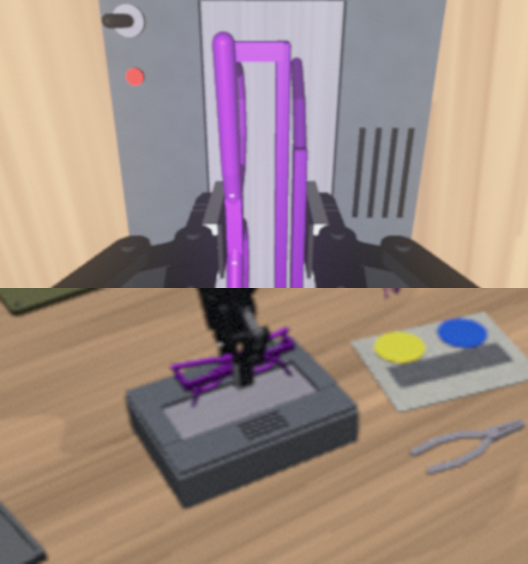

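The crop shows the frame over the steel floor: the well's side edges are at about crop columns 203 and 344 in the top row. The scene half shows the frame level. I'll check centring numerically, including the well's +y end.

```bash
python3 - <<'E'
from h import *
f="pics/w7.npz"; im=cv2.imread("pics/w7.png"); print([tuple(im[r,330]) for r in range(40,100,4)])
g=im.astype(int).sum(2)
for r in (92,110,130): print(r,[c for c in range(240,420) if abs(g[r,c+1]-g[r,c-1])>60])
col=[r for r in range(20,110) if abs(g[r+1,330]-g[r-1,330])>50]; print("col330",col)
a=np.radians(85.3); y=np.array([np.cos(a),np.sin(a)]); x=np.array([y[1],-y[0]]); o=np.array([498.3,28.9])
for p in [(269,90),(387,90)]: q=ray(f,p,60)[:2]-o; print(p,"x,y rel tcp",(q@x).round(1),(q@y).round(1))
for r in col: q=ray(f,(330,r),60)[:2]-o; print(r,(q@y).round(1), ((ray(f,(330,r),52)[:2]-o)@y).round(1))
E
```

```text
[(np.uint8(155), np.uint8(157), np.uint8(165)), (np.uint8(154), np.uint8(146), np.uint8(142)), (np.uint8(154), np.uint8(146), np.uint8(143)), (np.uint8(155), np.uint8(147), np.uint8(143)), (np.uint8(155), np.uint8(146), np.uint8(143)), (np.uint8(157), np.uint8(148), np.uint8(145)), (np.uint8(156), np.uint8(148), np.uint8(143)), (np.uint8(155), np.uint8(146), np.uint8(142)), (np.uint8(155), np.uint8(146), np.uint8(142)), (np.uint8(157), np.uint8(148), np.uint8(144)), (np.uint8(155), np.uint8(146), np.uint8(142)), (np.uint8(156), np.uint8(146), np.uint8(141)), (np.uint8(157), np.uint8(146), np.uint8(141)), (np.uint8(204), np.uint8(190), np.uint8(194)), (np.uint8(205), np.uint8(193), np.uint8(196))]
92 [263, 264, 266, 267, 268, 385, 386, 387, 389]
110 [265, 267, 268, 269, 383, 384, 385, 386, 387, 388]
130 [266, 268, 269, 270, 275, 276, 277, 293, 295, 296, 297, 342, 343, 382, 383, 384, 386, 387]
col330 [39, 40, 90, 91, 92]
(269, 90) x,y rel tcp -27.7 83.6
(387, 90) x,y rel tcp 34.9 83.7
39 107.9 109.4
40 107.5 108.9
90 83.7 84.0
91 83.2 83.5
92 82.7 83.0
```

The well ends are 83.5 mm from the TCP (84 expected) and its sides are off-centre by about 3 mm. I'll correct that and lower gently.

Request:
drive_tool(
  moves=[
    {"tx": 0.2, "ty": 0, "tz": 0, "rx": 0, "ry": 0, "rz": 0, "grip": -0.5},
    {"tx": 0.2, "ty": 0, "tz": -0.6, "rx": 0, "ry": 0, "rz": 0, "grip": -0.5},
    {"tx": 0.2, "ty": 0, "tz": -1.2, "rx": 0, "ry": 0, "rz": 0, "grip": -0.5},
    {"tx": 0.2, "ty": 0, "tz": -1.6, "rx": 0, "ry": 0, "rz": 0, "grip": -0.5},
    {"tx": 0.2, "ty": 0, "tz": -1.8, "rx": 0, "ry": 0, "rz": 0, "grip": -0.5},
    {"tx": 0.2, "ty": 0, "tz": -1.8, "rx": 0, "ry": 0, "rz": 0, "grip": -0.5},
    {"tx": 0.2, "ty": 0, "tz": -1.8, "rx": 0, "ry": 0, "rz": 0, "grip": -0.5},
  ],
)

```text
time: 24.33
eef_pos: [500.5, 28.3, 67.0]
tool_rot: [-180.0, 0.0, 85.4]
contact_force: [0.4, -0.2, -1.0]
gripper_width: 0.344
grip_force: 19.9
```

Request:
drive_tool(
  moves=[
    {"tx": 0, "ty": 0, "tz": -0.1, "rx": 0, "ry": 0, "rz": 0, "grip": -0.5},
    {"tx": 0, "ty": 0, "tz": -0.1, "rx": 0, "ry": 0, "rz": 0, "grip": -0.5},
    {"tx": 0, "ty": 0, "tz": -0.2, "rx": 0, "ry": 0, "rz": 0, "grip": -0.5},
    {"tx": 0, "ty": 0, "tz": -0.2, "rx": 0, "ry": 0, "rz": 0, "grip": -0.5},
  ],
)

```text
time: 24.67
eef_pos: [500.8, 28.3, 65.3]
tool_rot: [180.0, 0.0, 85.4]
contact_force: [0.0, 0.5, 0.6]
gripper_width: 0.346
grip_force: 19.9
```

Request:
drive_tool(
  moves=[
    {"tx": 0, "ty": 0, "tz": -0.1, "rx": 0, "ry": 0, "rz": 0, "grip": -0.5},
    {"tx": 0, "ty": 0, "tz": -0.1, "rx": 0, "ry": 0, "rz": 0, "grip": -0.5},
    {"tx": 0, "ty": 0, "tz": -0.1, "rx": 0, "ry": 0, "rz": 0, "grip": -0.5},
  ],
)

```text
time: 24.92
eef_pos: [500.7, 28.3, 64.3]
tool_rot: [-180.0, -0.0, 85.4]
contact_force: [1.3, -0.5, -0.1]
gripper_width: 0.348
grip_force: 19.9
```

Request:
drive_tool(
  moves=[
    {"tx": 0, "ty": 0, "tz": -0.1, "rx": 0, "ry": 0, "rz": 0, "grip": -0.5},
    {"tx": 0, "ty": 0, "tz": -0.1, "rx": 0, "ry": 0, "rz": 0, "grip": -0.5},
    {"tx": 0, "ty": 0, "tz": -0.1, "rx": 0, "ry": 0, "rz": 0, "grip": -0.5},
  ],
)

```text
time: 25.17
eef_pos: [500.9, 28.3, 63.7]
tool_rot: [180.0, 0.0, 85.4]
contact_force: [-1.6, 0.2, 5.1]
gripper_width: 0.344
grip_force: 20.4
```

Contact is made (5 N) at the expected height. Release slowly and rise.

Request:
drive_tool(
  moves=[
    {"tx": 0, "ty": 0, "tz": 0, "rx": 0, "ry": 0, "rz": 0, "grip": -0.25},
    {"tx": 0, "ty": 0, "tz": 0, "rx": 0, "ry": 0, "rz": 0, "grip": -0.15},
    {"tx": 0, "ty": 0, "tz": 0, "rx": 0, "ry": 0, "rz": 0, "grip": 0},
    {"tx": 0, "ty": 0, "tz": 0, "rx": 0, "ry": 0, "rz": 0, "grip": 0.2},
    {"tx": 0, "ty": 0, "tz": 0, "rx": 0, "ry": 0, "rz": 0, "grip": 0.4},
    {"tx": 0, "ty": 0, "tz": 0, "rx": 0, "ry": 0, "rz": 0, "grip": 0.4},
    {"tx": 0, "ty": 0, "tz": 0, "rx": 0, "ry": 0, "rz": 0, "grip": 0.4},
  ],
)

```text
time: 25.75
eef_pos: [500.7, 28.3, 63.2]
tool_rot: [-180.0, 0.0, 85.4]
contact_force: [-0.0, 0.7, 0.2]
gripper_width: 0.698
grip_force: 0.0
```

Request:
drive_tool(
  moves=[
    {"tx": 0, "ty": 0, "tz": 0.5, "rx": 0, "ry": 0, "rz": 0, "grip": 0.4},
    {"tx": 0, "ty": 0, "tz": 1.5, "rx": 0, "ry": 0, "rz": 0, "grip": 0.4},
    {"tx": 0, "ty": 0, "tz": 3, "rx": 0, "ry": 0, "rz": 0, "grip": 0.4},
    {"tx": 0, "ty": 0, "tz": 5, "rx": 0, "ry": 0, "rz": 0, "grip": 0.4},
    {"tx": 0, "ty": 0, "tz": 8, "rx": 0, "ry": 0, "rz": 0, "grip": 0.6},
    {"tx": 0, "ty": 0, "tz": 11, "rx": 0, "ry": 0, "rz": 0, "grip": 1},
    {"tx": 0, "ty": 0, "tz": 14, "rx": 0, "ry": 0, "rz": 0, "grip": 1},
    {"tx": 0, "ty": -2, "tz": 16, "rx": 0, "ry": 0, "rz": 0, "grip": 1},
    {"tx": 0, "ty": -4, "tz": 17, "rx": 0, "ry": 0, "rz": 0, "grip": 1},
    {"tx": 0, "ty": -7, "tz": 17, "rx": 0, "ry": 0, "rz": 0, "grip": 1},
  ],
)

```text
time: 26.58
eef_pos: [502.6, -41.3, 237.1]
tool_rot: [179.6, -0.0, 85.6]
contact_force: [0.8, -0.7, -0.9]
gripper_width: 1.003
grip_force: 0.0
```

```bash
python3 - <<'E'
from h import *
s=read_state();print(s["time"],s["eef_pos"],s["tool_rot"],s["joint_pos"]); a=shot("pics/w8.png"); b=save("scene","pics/s8.png")
im=np.vstack([cv2.resize(a[0:260,100:540],None,fx=1.2,fy=1.2),cv2.resize(b[150:310,80:400],(528,264),interpolation=cv2.INTER_CUBIC)]); cv2.imwrite("pics/v8.png",im[:,:,::-1])
E
```

```text
26.5833 [502.63764665 -41.25060191 237.10792723] [ 1.79601878e+02 -2.18628916e-02  8.55599842e+01] [-9.53372658e+00  1.14447712e+01  9.42071602e+01  5.94388981e-02
  7.39534678e+01 -5.10986806e+00]
```

View pics/v8.png

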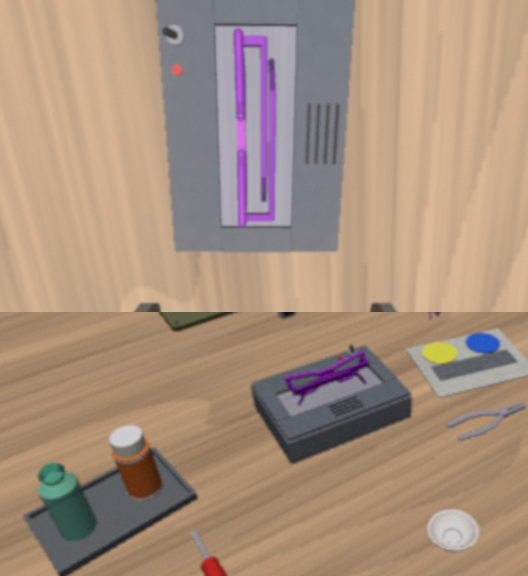

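The frame stands in the well, fully on the steel floor, and is upright in the scene view. The bottle and can stand upright in the tray. Now I'll fetch the can, with the fingers across the tray line.

Request:
drive_tool(
  force=30,
  moves=[
    {"tx": -0.1, "ty": -3, "tz": 0, "rx": 0, "ry": 0, "rz": 0, "grip": 1},
    {"tx": -0.3, "ty": -7, "tz": 0, "rx": 0, "ry": 0, "rz": 0, "grip": 1},
    {"tx": -0.5, "ty": -11, "tz": -1, "rx": 0, "ry": 0, "rz": 0, "grip": 1},
    {"tx": -0.7, "ty": -15, "tz": -2, "rx": 0, "ry": 0, "rz": 0, "grip": 1},
    {"tx": -0.9, "ty": -19, "tz": -3, "rx": 0, "ry": 0, "rz": 0, "grip": 1},
    {"tx": -1, "ty": -22, "tz": -4, "rx": 0, "ry": 0, "rz": 0, "grip": 1},
    {"tx": -1, "ty": -24.5, "tz": -5, "rx": 0, "ry": 0, "rz": 0, "grip": 1},
    {"tx": -1, "ty": -24.5, "tz": -5, "rx": 0, "ry": 0, "rz": 0, "grip": 1},
    {"tx": -1, "ty": -24.5, "tz": -5, "rx": 0, "ry": 0, "rz": 0, "grip": 1},
    {"tx": -1, "ty": -24.5, "tz": -5, "rx": 0, "ry": 0, "rz": 0, "grip": 1},
  ],
)

```text
time: 27.52
eef_pos: [490.5, -285.7, 183.1]
tool_rot: [-179.9, -0.1, 85.4]
contact_force: [-0.2, 0.0, 0.5]
gripper_width: 1.002
grip_force: 0.0
```

```bash
python3 - <<'E'
from h import *
f="pics/w8.npz"; a=np.radians(85.3); y=np.array([np.cos(a),np.sin(a)]); x=np.array([y[1],-y[0]]); o=np.array([501,28.5])
for n,p,z in [("front +y end",(238,32),98),("front -y end",(242,225),98),("well",(216,25),52),("well",(291,226),52)]:
    q=ray(f,(100+p[0]/1.2,p[1]/1.2),z)[:2]-o; print(n,(q@x).round(1),(q@y).round(1))
s=read_state();print(s["time"],s["eef_pos"],s["tool_rot"]); im=shot("pics/w9.png"); f="pics/w9.npz"
c=cv2.HoughCircles(cv2.medianBlur(cv2.cvtColor(im,cv2.COLOR_RGB2GRAY),5),cv2.HOUGH_GRADIENT,1,15,param1=80,param2=18,minRadius=20,maxRadius=50)
print(proj(f,[491.3,-287,115]))
for q in c[0][:5]: print(q,ray(f,q[:2],115).round(1))
E
```

```text
front +y end -11.1 69.2
front -y end -10.5 -71.0
well -31.6 84.3
well 33.6 -84.6
27.5167 [ 490.53079937 -285.67002369  183.11148379] [-1.79947379e+02 -8.43096917e-02  8.53924382e+01]
[322.00262132 212.32443472]
[322.5 212.5  27.1] [ 491.7 -287.2  115. ]
[350.5 309.5  27.5] [ 508.3 -376.   115. ]
[323.5 180.5  23.8] [ 494.4 -262.4  115. ]
[343.5 260.5  20.3] [ 505.1 -329.1  115. ]
[407.5 300.5  32.7] [ 556.2 -370.9  115. ]
```

The frame is centred in the well (ends at ±70 of ±84). The can is at (491.7, -287.2). Descend and grip.

Request:
drive_tool(
  moves=[
    {"tx": 0.1, "ty": -0.1, "tz": -2, "rx": 0, "ry": 0, "rz": 0, "grip": 1},
    {"tx": 0.1, "ty": -0.1, "tz": -4, "rx": 0, "ry": 0, "rz": 0, "grip": 1},
    {"tx": 0.1, "ty": -0.1, "tz": -6, "rx": 0, "ry": 0, "rz": 0, "grip": 1},
    {"tx": 0.1, "ty": -0.1, "tz": -8, "rx": 0, "ry": 0, "rz": 0, "grip": 1},
    {"tx": 0.1, "ty": -0.1, "tz": -10, "rx": 0, "ry": 0, "rz": 0, "grip": 1},
    {"tx": 0.1, "ty": -0.1, "tz": -12, "rx": 0, "ry": 0, "rz": 0, "grip": 1},
    {"tx": 0.1, "ty": -0.1, "tz": -12.7, "rx": 0, "ry": 0, "rz": 0, "grip": 1},
    {"tx": 0.1, "ty": -0.1, "tz": -12.7, "rx": 0, "ry": 0, "rz": 0, "grip": 1},
    {"tx": 0.1, "ty": -0.1, "tz": -12.7, "rx": 0, "ry": 0, "rz": 0, "grip": 1},
  ],
)

```text
time: 28.32
eef_pos: [492.2, -286.9, 56.9]
tool_rot: [180.0, -0.0, 85.5]
contact_force: [-0.3, -0.2, 0.1]
gripper_width: 0.998
grip_force: 0.0
```

Request:
drive_tool(
  force=30,
  moves=[
    {"tx": 0, "ty": 0, "tz": 0, "rx": 0, "ry": 0, "rz": 0, "grip": 0.6},
    {"tx": 0, "ty": 0, "tz": 0, "rx": 0, "ry": 0, "rz": 0, "grip": 0.4},
    {"tx": 0, "ty": 0, "tz": 0, "rx": 0, "ry": 0, "rz": 0, "grip": 0.2},
    {"tx": 0, "ty": 0, "tz": 0, "rx": 0, "ry": 0, "rz": 0, "grip": 0.0},
    {"tx": 0, "ty": 0, "tz": 0, "rx": 0, "ry": 0, "rz": 0, "grip": -0.2},
    {"tx": 0, "ty": 0, "tz": 0, "rx": 0, "ry": 0, "rz": 0, "grip": -0.2},
    {"tx": 0, "ty": 0, "tz": 0, "rx": 0, "ry": 0, "rz": 0, "grip": -0.2},
  ],
)

```text
time: 28.9
eef_pos: [492.3, -288.2, 57.6]
tool_rot: [179.9, 0.1, 85.4]
contact_force: [0.1, 0.6, 5.7]
gripper_width: 0.581
grip_force: 30.4
```

Request:
drive_tool(
  moves=[
    {"tx": 0, "ty": 0, "tz": 0.5, "rx": 0, "ry": 0, "rz": 0, "grip": -0.2},
    {"tx": 0, "ty": 0, "tz": 2, "rx": 0, "ry": 0, "rz": 0, "grip": -0.2},
    {"tx": 0, "ty": 0, "tz": 4, "rx": 0, "ry": 0, "rz": 0, "grip": -0.2},
    {"tx": 0, "ty": 0, "tz": 6.5, "rx": 0, "ry": 0, "rz": 0, "grip": -0.2},
    {"tx": 0, "ty": 0, "tz": 9, "rx": 0, "ry": 0, "rz": 0, "grip": -0.2},
    {"tx": 0, "ty": 0, "tz": 11.5, "rx": 0, "ry": 0, "rz": 0, "grip": -0.2},
    {"tx": 0, "ty": 0, "tz": 14, "rx": 0, "ry": 0, "rz": 0, "grip": -0.2},
    {"tx": 0, "ty": 0, "tz": 15.5, "rx": 0, "ry": 0, "rz": 0, "grip": -0.2},
    {"tx": 0, "ty": 0.5, "tz": 16, "rx": 0, "ry": 0, "rz": 0, "grip": -0.2},
    {"tx": 0, "ty": 2, "tz": 16, "rx": 0, "ry": 0, "rz": 0, "grip": -0.2},
  ],
)

```text
time: 29.73
eef_pos: [492.7, -269.3, 217.9]
tool_rot: [179.8, 0.2, 85.3]
contact_force: [0.5, 0.1, -1.6]
gripper_width: 0.576
grip_force: 31.4
```

Request:
drive_tool(
  moves=[
    {"tx": 0, "ty": 2.5, "tz": 0, "rx": 0, "ry": 0, "rz": 0, "grip": -0.2},
    {"tx": 0, "ty": 5.5, "tz": 0, "rx": 0, "ry": 0, "rz": 0, "grip": -0.2},
    {"tx": 0, "ty": 9, "tz": 0, "rx": 0, "ry": 0, "rz": 0, "grip": -0.2},
    {"tx": 0, "ty": 12.5, "tz": 0, "rx": 0, "ry": 0, "rz": 0, "grip": -0.2},
    {"tx": 0, "ty": 16, "tz": 0, "rx": 0, "ry": 0, "rz": 0, "grip": -0.2},
    {"tx": 0, "ty": 19.5, "tz": 0, "rx": 0, "ry": 0, "rz": 0, "grip": -0.2},
    {"tx": 0, "ty": 23, "tz": 0, "rx": 0, "ry": 0, "rz": 0, "grip": -0.2},
    {"tx": 0, "ty": 26.5, "tz": 0, "rx": 0, "ry": 0, "rz": 0, "grip": -0.2},
    {"tx": 0, "ty": 30, "tz": 0, "rx": 0, "ry": 0, "rz": 0, "grip": -0.2},
    {"tx": 0, "ty": 33.5, "tz": 0, "rx": 0, "ry": 0, "rz": 0, "grip": -0.2},
  ],
)

```text
time: 30.57
eef_pos: [489.1, 69.9, 214.5]
tool_rot: [-179.8, -0.0, 85.4]
contact_force: [1.0, -0.3, -0.3]
gripper_width: 0.578
grip_force: 31.4
```

Request:
drive_tool(
  moves=[
    {"tx": 0, "ty": 3.5, "tz": 0, "rx": 0, "ry": 0, "rz": 0, "grip": -0.2},
    {"tx": 0, "ty": 7, "tz": 0, "rx": 0, "ry": 0, "rz": 0, "grip": -0.2},
    {"tx": 0, "ty": 10.5, "tz": 0, "rx": 0, "ry": 0, "rz": 0, "grip": -0.2},
    {"tx": 0.3, "ty": 14, "tz": 0, "rx": 0, "ry": 0, "rz": 0, "grip": -0.2},
    {"tx": 0.3, "ty": 17.5, "tz": 0, "rx": 0, "ry": 0, "rz": 0, "grip": -0.2},
    {"tx": 0.3, "ty": 21, "tz": 0, "rx": 0, "ry": 0, "rz": 0, "grip": -0.2},
    {"tx": 0.3, "ty": 24.5, "tz": 0, "rx": 0, "ry": 0, "rz": 0, "grip": -0.2},
    {"tx": 0.3, "ty": 27.5, "tz": 0, "rx": 0, "ry": 0, "rz": 0, "grip": -0.2},
    {"tx": 0.3, "ty": 29.5, "tz": 0, "rx": 0, "ry": 0, "rz": 0, "grip": -0.2},
    {"tx": 0.3, "ty": 30.5, "tz": 0, "rx": 0, "ry": 0, "rz": 0, "grip": -0.2},
  ],
)

```text
time: 31.4
eef_pos: [492.2, 375.3, 214.0]
tool_rot: [-179.8, 0.1, 85.6]
contact_force: [-0.2, -0.3, -0.1]
gripper_width: 0.573
grip_force: 31.4
```

Request:
drive_tool(
  moves=[
    {"tx": 0, "ty": 0, "tz": -2, "rx": 0, "ry": 0, "rz": 0, "grip": -0.2},
    {"tx": 0, "ty": 0, "tz": -4.5, "rx": 0, "ry": 0, "rz": 0, "grip": -0.2},
    {"tx": 0, "ty": 0, "tz": -7, "rx": 0, "ry": 0, "rz": 0, "grip": -0.2},
    {"tx": 0, "ty": 0, "tz": -9.5, "rx": 0, "ry": 0, "rz": 0, "grip": -0.2},
    {"tx": 0, "ty": 0, "tz": -11.5, "rx": 0, "ry": 0, "rz": 0, "grip": -0.2},
    {"tx": 0, "ty": 0, "tz": -12.5, "rx": 0, "ry": 0, "rz": 0, "grip": -0.2},
    {"tx": 0, "ty": 0, "tz": -13, "rx": 0, "ry": 0, "rz": 0, "grip": -0.2},
    {"tx": 0, "ty": 0, "tz": -13, "rx": 0, "ry": 0, "rz": 0, "grip": -0.2},
    {"tx": 0, "ty": 0, "tz": -13, "rx": 0, "ry": 0, "rz": 0, "grip": -0.2},
    {"tx": 0, "ty": 0, "tz": -13, "rx": 0, "ry": 0, "rz": 0, "grip": -0.2},
  ],
)

```text
time: 32.23
eef_pos: [495.6, 372.8, 87.7]
tool_rot: [179.9, -0.1, 85.4]
contact_force: [-0.3, 0.4, -1.0]
gripper_width: 0.577
grip_force: 31.4
```

```bash
python3 - <<'E'
from h import *
s=read_state();p=s["eef_pos"];print(s["time"],p,s["tool_rot"],s["contact_force"]); im=shot("pics/w10.png"); f="pics/w10.npz"
hsv=cv2.cvtColor(im,cv2.COLOR_RGB2HSV)
m=cv2.inRange(hsv,(100,110,80),(122,255,255)); m=cv2.morphologyEx(m,cv2.MORPH_OPEN,np.ones((3,3))); k,l,st,ce=cv2.connectedComponentsWithStats(m)
i=1+np.argmax(st[1:,4]); ys,xs=np.nonzero(l==i); P=np.array([ray(f,q,7)[:2] for q in zip(xs,ys)],np.float32); print(st[i],cv2.minEnclosingCircle(P)); print(495-p[0],373.3-p[1])
E
```

```text
32.2333 [495.63925509 372.81764566  87.66114048] [ 1.79886570e+02 -8.56669558e-02  8.54063441e+01] [-0.29818932  0.39610557 -0.95084897]
[ 279  163   83   53 1850] ((495.3665466308594, 374.1036682128906), 33.266624450683594)
-0.6392550947097106 0.48235434433723867
```

Centred over blue within 1 mm. Lower gently.

Request:
drive_tool(
  moves=[
    {"tx": 0, "ty": 0, "tz": -0.8, "rx": 0, "ry": 0, "rz": 0, "grip": -0.2},
    {"tx": 0, "ty": 0, "tz": -1.6, "rx": 0, "ry": 0, "rz": 0, "grip": -0.2},
    {"tx": 0, "ty": 0, "tz": -2.2, "rx": 0, "ry": 0, "rz": 0, "grip": -0.2},
    {"tx": 0, "ty": 0, "tz": -2.5, "rx": 0, "ry": 0, "rz": 0, "grip": -0.2},
    {"tx": 0, "ty": 0, "tz": -2.6, "rx": 0, "ry": 0, "rz": 0, "grip": -0.2},
    {"tx": 0, "ty": 0, "tz": -2.7, "rx": 0, "ry": 0, "rz": 0, "grip": -0.2},
    {"tx": 0, "ty": 0, "tz": -2.7, "rx": 0, "ry": 0, "rz": 0, "grip": -0.2},
  ],
)

```text
time: 32.87
eef_pos: [494.7, 372.3, 59.1]
tool_rot: [-180.0, 0.0, 85.4]
contact_force: [1.3, -0.8, -0.8]
gripper_width: 0.578
grip_force: 31.6
```

Request:
drive_tool(
  moves=[
    {"tx": 0, "ty": 0, "tz": -0.1, "rx": 0, "ry": 0, "rz": 0, "grip": -0.2},
    {"tx": 0, "ty": 0, "tz": -0.1, "rx": 0, "ry": 0, "rz": 0, "grip": -0.2},
    {"tx": 0, "ty": 0, "tz": -0.1, "rx": 0, "ry": 0, "rz": 0, "grip": -0.2},
  ],
)

```text
time: 33.12
eef_pos: [495.1, 372.6, 58.8]
tool_rot: [180.0, -0.0, 85.4]
contact_force: [-1.1, -0.5, 0.9]
gripper_width: 0.574
grip_force: 31.5
```

Request:
drive_tool(
  moves=[
    {"tx": 0, "ty": 0, "tz": -0.1, "rx": 0, "ry": 0, "rz": 0, "grip": -0.2},
    {"tx": 0, "ty": 0, "tz": -0.1, "rx": 0, "ry": 0, "rz": 0, "grip": -0.2},
    {"tx": 0, "ty": 0, "tz": -0.1, "rx": 0, "ry": 0, "rz": 0, "grip": -0.2},
  ],
)

```text
time: 33.37
eef_pos: [495.0, 372.6, 58.7]
tool_rot: [179.9, -0.1, 85.4]
contact_force: [-0.9, -0.4, 6.6]
gripper_width: 0.576
grip_force: 32.2
```

Can down on blue. Release, rise, and go back for the bottle.

Request:
drive_tool(
  moves=[
    {"tx": 0, "ty": 0, "tz": 0, "rx": 0, "ry": 0, "rz": 0, "grip": 0.2},
    {"tx": 0, "ty": 0, "tz": 0, "rx": 0, "ry": 0, "rz": 0, "grip": 0.3},
    {"tx": 0, "ty": 0, "tz": 0, "rx": 0, "ry": 0, "rz": 0, "grip": 0.5},
    {"tx": 0, "ty": 0, "tz": 0, "rx": 0, "ry": 0, "rz": 0, "grip": 0.8},
    {"tx": 0, "ty": 0, "tz": 0, "rx": 0, "ry": 0, "rz": 0, "grip": 1},
    {"tx": 0, "ty": 0, "tz": 0, "rx": 0, "ry": 0, "rz": 0, "grip": 1},
    {"tx": 0, "ty": 0, "tz": 0, "rx": 0, "ry": 0, "rz": 0, "grip": 1},
  ],
)

```text
time: 33.95
eef_pos: [494.8, 372.3, 57.2]
tool_rot: [-180.0, 0.0, 85.4]
contact_force: [0.7, -0.9, -0.7]
gripper_width: 1.0
grip_force: 0.0
```

Request:
drive_tool(
  moves=[
    {"tx": 0, "ty": 0, "tz": 1, "rx": 0, "ry": 0, "rz": 0, "grip": 1},
    {"tx": 0, "ty": 0, "tz": 3, "rx": 0, "ry": 0, "rz": 0, "grip": 1},
    {"tx": 0, "ty": 0, "tz": 6, "rx": 0, "ry": 0, "rz": 0, "grip": 1},
    {"tx": 0, "ty": 0, "tz": 9, "rx": 0, "ry": 0, "rz": 0, "grip": 1},
    {"tx": 0, "ty": 0, "tz": 12, "rx": 0, "ry": 0, "rz": 0, "grip": 1},
    {"tx": 0, "ty": 0, "tz": 14, "rx": 0, "ry": 0, "rz": 0, "grip": 1},
    {"tx": 0, "ty": -2, "tz": 15.5, "rx": 0, "ry": 0, "rz": 0, "grip": 1},
    {"tx": 0, "ty": -5, "tz": 16, "rx": 0, "ry": 0, "rz": 0, "grip": 1},
    {"tx": 0, "ty": -9, "tz": 16, "rx": 0, "ry": 0, "rz": 0, "grip": 1},
    {"tx": 0, "ty": -13, "tz": 16, "rx": 0, "ry": 0, "rz": 0, "grip": 1},
  ],
)

```text
time: 34.78
eef_pos: [495.1, 241.9, 219.0]
tool_rot: [179.8, -0.1, 85.5]
contact_force: [0.6, -1.2, 0.1]
gripper_width: 1.0
grip_force: 0.0
```

Request:
drive_tool(
  moves=[
    {"tx": 0, "ty": -4, "tz": 0, "rx": 0, "ry": 0, "rz": 0, "grip": 1},
    {"tx": 0, "ty": -8, "tz": 0, "rx": 0, "ry": 0, "rz": 0, "grip": 1},
    {"tx": 0, "ty": -12, "tz": 0, "rx": 0, "ry": 0, "rz": 0, "grip": 1},
    {"tx": 0, "ty": -16, "tz": 0, "rx": 0, "ry": 0, "rz": 0, "grip": 1},
    {"tx": 0, "ty": -20, "tz": 0, "rx": 0, "ry": 0, "rz": 0, "grip": 1},
    {"tx": 0, "ty": -24, "tz": 0, "rx": 0, "ry": 0, "rz": 0, "grip": 1},
    {"tx": 0, "ty": -28, "tz": 0, "rx": 0, "ry": 0, "rz": 0, "grip": 1},
    {"tx": 0, "ty": -32, "tz": 0, "rx": 0, "ry": 0, "rz": 0, "grip": 1},
    {"tx": 0, "ty": -36, "tz": 0, "rx": 0, "ry": 0, "rz": 0, "grip": 1},
    {"tx": 0, "ty": -40, "tz": 0, "rx": 0, "ry": 0, "rz": 0, "grip": 1},
  ],
)

```text
time: 35.62
eef_pos: [494.4, -159.7, 218.4]
tool_rot: [179.9, 0.0, 85.4]
contact_force: [0.7, -0.2, 0.5]
gripper_width: 1.0
grip_force: 0.0
```

Request:
drive_tool(
  moves=[
    {"tx": 0, "ty": -4, "tz": 0, "rx": 0, "ry": 0, "rz": 0, "grip": 1},
    {"tx": 0.5, "ty": -8, "tz": 0, "rx": 0, "ry": 0, "rz": 0, "grip": 1},
    {"tx": 0.5, "ty": -12, "tz": 0, "rx": 0, "ry": 0, "rz": 0, "grip": 1},
    {"tx": 1, "ty": -16, "tz": 0, "rx": 0, "ry": 0, "rz": 0, "grip": 1},
    {"tx": 1.1, "ty": -19.5, "tz": 0, "rx": 0, "ry": 0, "rz": 0, "grip": 1},
    {"tx": 1.1, "ty": -22, "tz": -1, "rx": 0, "ry": 0, "rz": 0, "grip": 1},
    {"tx": 1.1, "ty": -22.8, "tz": -2, "rx": 0, "ry": 0, "rz": 0, "grip": 1},
    {"tx": 1.1, "ty": -22.8, "tz": -3, "rx": 0, "ry": 0, "rz": 0, "grip": 1},
    {"tx": 1.1, "ty": -22.8, "tz": -3, "rx": 0, "ry": 0, "rz": 0, "grip": 1},
    {"tx": 1.1, "ty": -22.8, "tz": -3, "rx": 0, "ry": 0, "rz": 0, "grip": 1},
  ],
)

```text
time: 36.45
eef_pos: [504.9, -383.4, 186.3]
tool_rot: [-179.9, -0.2, 85.5]
contact_force: [0.4, -0.5, 0.3]
gripper_width: 0.996
grip_force: 0.0
```

```bash
python3 - <<'E'
from h import *
s=read_state();print(s["time"],s["eef_pos"],s["tool_rot"]); im=shot("pics/w11.png"); f="pics/w11.npz"
c=cv2.HoughCircles(cv2.medianBlur(cv2.cvtColor(im,cv2.COLOR_RGB2GRAY),5),cv2.HOUGH_GRADIENT,1,10,param1=60,param2=15,minRadius=15,maxRadius=40)
print(proj(f,[506,-386,123]),proj(f,[506,-386,93]))
for q in c[0][:7]: print(q,ray(f,q[:2],123).round(1),ray(f,q[:2],93).round(1))
E
```

```text
36.45 [ 504.92289143 -383.36340758  186.34988811] [-1.79852537e+02 -1.58939977e-01  8.54591871e+01]
[322.71532351 216.27228667] [322.57835296 203.47644926]
[326.5 213.5  20.1] [ 509. -384.  123.] [ 508.6 -395.2   93. ]
[324.5 179.5  21.2] [ 509.4 -358.2  123. ] [ 509.2 -365.5   93. ]
[323.5 202.5  25. ] [ 507.4 -375.3  123. ] [ 506.8 -385.2   93. ]
[429.5 285.5  23.4] [ 586.6 -451.8  123. ] [ 597.6 -472.8   93. ]
[333.5 198.5  36. ] [ 514.9 -372.8  123. ] [ 515.4 -382.4   93. ]
[462.5 329.5  32.7] [ 615.7 -497.1  123. ] [ 630.9 -524.7   93. ]
[529.5 349.5  38.3] [ 674.7 -522.8  123. ] [ 698.5 -554.2   93. ]
```

Request:
drive_tool(
  moves=[
    {"tx": 0.1, "ty": 0, "tz": -2, "rx": 0, "ry": 0, "rz": 0, "grip": 1},
    {"tx": 0.1, "ty": 0, "tz": -4, "rx": 0, "ry": 0, "rz": 0, "grip": 1},
    {"tx": 0.1, "ty": 0, "tz": -6, "rx": 0, "ry": 0, "rz": 0, "grip": 1},
    {"tx": 0.1, "ty": 0, "tz": -8, "rx": 0, "ry": 0, "rz": 0, "grip": 1},
    {"tx": 0.1, "ty": 0, "tz": -10, "rx": 0, "ry": 0, "rz": 0, "grip": 1},
    {"tx": 0.1, "ty": 0, "tz": -12, "rx": 0, "ry": 0, "rz": 0, "grip": 1},
    {"tx": 0.1, "ty": 0, "tz": -12.7, "rx": 0, "ry": 0, "rz": 0, "grip": 1},
    {"tx": 0.1, "ty": 0, "tz": -12.7, "rx": 0, "ry": 0, "rz": 0, "grip": 1},
    {"tx": 0.1, "ty": 0, "tz": -12.7, "rx": 0, "ry": 0, "rz": 0, "grip": 1},
  ],
)

```text
time: 37.25
eef_pos: [507.4, -385.0, 61.1]
tool_rot: [180.0, 0.0, 85.5]
contact_force: [-0.3, -0.7, -0.0]
gripper_width: 1.0
grip_force: 0.0
```

Request:
drive_tool(
  force=30,
  moves=[
    {"tx": 0, "ty": 0, "tz": 0, "rx": 0, "ry": 0, "rz": 0, "grip": 0.6},
    {"tx": 0, "ty": 0, "tz": 0, "rx": 0, "ry": 0, "rz": 0, "grip": 0.4},
    {"tx": 0, "ty": 0, "tz": 0, "rx": 0, "ry": 0, "rz": 0, "grip": 0.2},
    {"tx": 0, "ty": 0, "tz": 0, "rx": 0, "ry": 0, "rz": 0, "grip": 0.1},
    {"tx": 0, "ty": 0, "tz": 0, "rx": 0, "ry": 0, "rz": 0, "grip": 0.0},
    {"tx": 0, "ty": 0, "tz": 0, "rx": 0, "ry": 0, "rz": 0, "grip": -0.2},
    {"tx": 0, "ty": 0, "tz": 0, "rx": 0, "ry": 0, "rz": 0, "grip": -0.2},
    {"tx": 0, "ty": 0, "tz": 0, "rx": 0, "ry": 0, "rz": 0, "grip": -0.2},
  ],
)

```text
time: 37.92
eef_pos: [507.7, -386.4, 61.8]
tool_rot: [179.9, 0.1, 85.4]
contact_force: [0.7, -0.1, 6.7]
gripper_width: 0.554
grip_force: 30.2
```

Request:
drive_tool(
  moves=[
    {"tx": 0, "ty": 0, "tz": 0.5, "rx": 0, "ry": 0, "rz": 0, "grip": -0.2},
    {"tx": 0, "ty": 0, "tz": 2, "rx": 0, "ry": 0, "rz": 0, "grip": -0.2},
    {"tx": 0, "ty": 0, "tz": 4, "rx": 0, "ry": 0, "rz": 0, "grip": -0.2},
    {"tx": 0, "ty": 0, "tz": 6.5, "rx": 0, "ry": 0, "rz": 0, "grip": -0.2},
    {"tx": 0, "ty": 0, "tz": 9, "rx": 0, "ry": 0, "rz": 0, "grip": -0.2},
    {"tx": 0, "ty": 0, "tz": 11.5, "rx": 0, "ry": 0, "rz": 0, "grip": -0.2},
    {"tx": 0, "ty": 0, "tz": 14, "rx": 0, "ry": 0, "rz": 0, "grip": -0.2},
    {"tx": 0, "ty": 0, "tz": 15.5, "rx": 0, "ry": 0, "rz": 0, "grip": -0.2},
    {"tx": 0, "ty": 0.5, "tz": 16, "rx": 0, "ry": 0, "rz": 0, "grip": -0.2},
    {"tx": 0, "ty": 2, "tz": 16, "rx": 0, "ry": 0, "rz": 0, "grip": -0.2},
  ],
)

```text
time: 38.75
eef_pos: [507.2, -367.4, 221.5]
tool_rot: [179.9, 0.2, 85.3]
contact_force: [0.8, -0.3, -2.0]
gripper_width: 0.548
grip_force: 31.4
```

Request:
drive_tool(
  moves=[
    {"tx": 0, "ty": 2.5, "tz": 0, "rx": 0, "ry": 0, "rz": 0, "grip": -0.2},
    {"tx": -0.3, "ty": 5.5, "tz": 0, "rx": 0, "ry": 0, "rz": 0, "grip": -0.2},
    {"tx": -0.5, "ty": 9, "tz": 0, "rx": 0, "ry": 0, "rz": 0, "grip": -0.2},
    {"tx": -0.7, "ty": 12.5, "tz": 0, "rx": 0, "ry": 0, "rz": 0, "grip": -0.2},
    {"tx": -0.9, "ty": 16, "tz": 0, "rx": 0, "ry": 0, "rz": 0, "grip": -0.2},
    {"tx": -1.1, "ty": 19.5, "tz": 0, "rx": 0, "ry": 0, "rz": 0, "grip": -0.2},
    {"tx": -1.3, "ty": 23, "tz": 0, "rx": 0, "ry": 0, "rz": 0, "grip": -0.2},
    {"tx": -1.5, "ty": 26.5, "tz": 0, "rx": 0, "ry": 0, "rz": 0, "grip": -0.2},
    {"tx": -1.7, "ty": 30, "tz": 0, "rx": 0, "ry": 0, "rz": 0, "grip": -0.2},
    {"tx": -1.9, "ty": 33.5, "tz": 0, "rx": 0, "ry": 0, "rz": 0, "grip": -0.2},
  ],
)

```text
time: 39.58
eef_pos: [484.7, -27.8, 218.3]
tool_rot: [-179.7, -0.0, 85.4]
contact_force: [-0.2, -0.2, -2.2]
gripper_width: 0.556
grip_force: 31.4
```

Request:
drive_tool(
  moves=[
    {"tx": -0.2, "ty": 3.5, "tz": 0, "rx": 0, "ry": 0, "rz": 0, "grip": -0.2},
    {"tx": -0.4, "ty": 7, "tz": 0, "rx": 0, "ry": 0, "rz": 0, "grip": -0.2},
    {"tx": -0.6, "ty": 10.5, "tz": 0, "rx": 0, "ry": 0, "rz": 0, "grip": -0.2},
    {"tx": -0.8, "ty": 14, "tz": 0, "rx": 0, "ry": 0, "rz": 0, "grip": -0.2},
    {"tx": -1, "ty": 17.5, "tz": 0, "rx": 0, "ry": 0, "rz": 0, "grip": -0.2},
    {"tx": -1.2, "ty": 21, "tz": 0, "rx": 0, "ry": 0, "rz": 0, "grip": -0.2},
    {"tx": -1.4, "ty": 24.5, "tz": 0, "rx": 0, "ry": 0, "rz": 0, "grip": -0.2},
    {"tx": -1.6, "ty": 28, "tz": 0, "rx": 0, "ry": 0, "rz": 0, "grip": -0.2},
    {"tx": -1.6, "ty": 30.5, "tz": 0, "rx": 0, "ry": 0, "rz": 0, "grip": -0.2},
    {"tx": -1.6, "ty": 31.6, "tz": 0, "rx": 0, "ry": 0, "rz": 0, "grip": -0.2},
  ],
)

```text
time: 40.42
eef_pos: [468.8, 288.6, 218.1]
tool_rot: [-179.8, 0.0, 85.6]
contact_force: [0.2, -0.4, -2.6]
gripper_width: 0.546
grip_force: 31.4
```

Request:
drive_tool(
  moves=[
    {"tx": 0, "ty": 0, "tz": -1, "rx": 0, "ry": 0, "rz": 0, "grip": -0.2},
    {"tx": 0, "ty": 0, "tz": -2, "rx": 0, "ry": 0, "rz": 0, "grip": -0.2},
    {"tx": 0, "ty": 0, "tz": -4.5, "rx": 0, "ry": 0, "rz": 0, "grip": -0.2},
    {"tx": 0, "ty": 0, "tz": -7, "rx": 0, "ry": 0, "rz": 0, "grip": -0.2},
    {"tx": 0, "ty": 0, "tz": -9.5, "rx": 0, "ry": 0, "rz": 0, "grip": -0.2},
    {"tx": 0, "ty": 0, "tz": -11.5, "rx": 0, "ry": 0, "rz": 0, "grip": -0.2},
    {"tx": 0, "ty": 0, "tz": -12.5, "rx": 0, "ry": 0, "rz": 0, "grip": -0.2},
    {"tx": 0, "ty": 0, "tz": -13, "rx": 0, "ry": 0, "rz": 0, "grip": -0.2},
    {"tx": 0, "ty": 0, "tz": -13, "rx": 0, "ry": 0, "rz": 0, "grip": -0.2},
    {"tx": 0, "ty": 0, "tz": -13, "rx": 0, "ry": 0, "rz": 0, "grip": -0.2},
  ],
)

```text
time: 41.25
eef_pos: [472.2, 284.8, 90.6]
tool_rot: [180.0, -0.0, 85.4]
contact_force: [1.0, 1.0, -1.7]
gripper_width: 0.547
grip_force: 31.5
```

```bash
python3 - <<'E'
from h import *
s=read_state();p=s["eef_pos"];print(s["time"],p,s["tool_rot"],s["contact_force"]); im=shot("pics/w12.png"); f="pics/w12.npz"
hsv=cv2.cvtColor(im,cv2.COLOR_RGB2HSV)
m=cv2.inRange(hsv,(22,90,120),(35,255,255)); m=cv2.morphologyEx(m,cv2.MORPH_OPEN,np.ones((3,3))); k,l,st,ce=cv2.connectedComponentsWithStats(m)
i=1+np.argmax(st[1:,4]); ys,xs=np.nonzero(l==i); P=np.array([ray(f,q,7)[:2] for q in zip(xs,ys)],np.float32); print(st[i],cv2.minEnclosingCircle(P)); print(472.3-p[0],285-p[1])
E
```

```text
41.25 [472.15166778 284.77388484  90.59438447] [ 1.79982094e+02 -1.15924535e-03  8.53630704e+01] [ 0.99408351  1.01874017 -1.70479884]
[ 280  163   83   57 2146] ((472.3815002441406, 285.1258544921875), 33.477542877197266)
0.14833221717191236 0.22611516389167718
```

Centred over yellow. Lower in the same way.

Request:
drive_tool(
  moves=[
    {"tx": 0, "ty": 0, "tz": -0.8, "rx": 0, "ry": 0, "rz": 0, "grip": -0.2},
    {"tx": 0, "ty": 0, "tz": -1.6, "rx": 0, "ry": 0, "rz": 0, "grip": -0.2},
    {"tx": 0, "ty": 0, "tz": -2.2, "rx": 0, "ry": 0, "rz": 0, "grip": -0.2},
    {"tx": 0, "ty": 0, "tz": -2.4, "rx": 0, "ry": 0, "rz": 0, "grip": -0.2},
    {"tx": 0, "ty": 0, "tz": -2.5, "rx": 0, "ry": 0, "rz": 0, "grip": -0.2},
    {"tx": 0, "ty": 0, "tz": -2.6, "rx": 0, "ry": 0, "rz": 0, "grip": -0.2},
    {"tx": 0, "ty": 0, "tz": -2.6, "rx": 0, "ry": 0, "rz": 0, "grip": -0.2},
  ],
)

```text
time: 41.88
eef_pos: [471.8, 285.4, 64.2]
tool_rot: [-180.0, 0.0, 85.4]
contact_force: [0.4, -0.8, -0.9]
gripper_width: 0.549
grip_force: 31.5
```

Request:
drive_tool(
  moves=[
    {"tx": 0, "ty": 0, "tz": -0.1, "rx": 0, "ry": 0, "rz": 0, "grip": -0.2},
    {"tx": 0, "ty": 0, "tz": -0.1, "rx": 0, "ry": 0, "rz": 0, "grip": -0.2},
    {"tx": 0, "ty": 0, "tz": -0.1, "rx": 0, "ry": 0, "rz": 0, "grip": -0.2},
  ],
)

```text
time: 42.13
eef_pos: [471.9, 285.4, 63.5]
tool_rot: [180.0, -0.0, 85.4]
contact_force: [-0.3, 0.7, -2.3]
gripper_width: 0.548
grip_force: 31.5
```

Request:
drive_tool(
  moves=[
    {"tx": 0, "ty": 0, "tz": -0.1, "rx": 0, "ry": 0, "rz": 0, "grip": -0.2},
    {"tx": 0, "ty": 0, "tz": -0.1, "rx": 0, "ry": 0, "rz": 0, "grip": -0.2},
    {"tx": 0, "ty": 0, "tz": -0.1, "rx": 0, "ry": 0, "rz": 0, "grip": -0.2},
  ],
)

```text
time: 42.38
eef_pos: [472.0, 285.5, 62.8]
tool_rot: [180.0, -0.0, 85.4]
contact_force: [-0.2, 0.3, 2.6]
gripper_width: 0.552
grip_force: 31.8
```

Request:
drive_tool(
  moves=[
    {"tx": 0, "ty": 0, "tz": 0, "rx": 0, "ry": 0, "rz": 0, "grip": -0.2},
    {"tx": 0, "ty": 0, "tz": 0, "rx": 0, "ry": 0, "rz": 0, "grip": 0.15},
    {"tx": 0, "ty": 0, "tz": 0, "rx": 0, "ry": 0, "rz": 0, "grip": 0.3},
    {"tx": 0, "ty": 0, "tz": 0, "rx": 0, "ry": 0, "rz": 0, "grip": 0.5},
    {"tx": 0, "ty": 0, "tz": 0, "rx": 0, "ry": 0, "rz": 0, "grip": 0.8},
    {"tx": 0, "ty": 0, "tz": 0, "rx": 0, "ry": 0, "rz": 0, "grip": 1},
    {"tx": 0, "ty": 0, "tz": 0, "rx": 0, "ry": 0, "rz": 0, "grip": 1},
    {"tx": 0, "ty": 0, "tz": 0, "rx": 0, "ry": 0, "rz": 0, "grip": 1},
  ],
)

```text
time: 43.05
eef_pos: [471.7, 285.3, 62.3]
tool_rot: [-180.0, 0.0, 85.4]
contact_force: [0.0, 0.1, -0.5]
gripper_width: 0.995
grip_force: 0.0
```

Request:
drive_tool(
  moves=[
    {"tx": 0, "ty": 0, "tz": 1, "rx": 0, "ry": 0, "rz": 0, "grip": 1},
    {"tx": 0, "ty": 0, "tz": 3, "rx": 0, "ry": 0, "rz": 0, "grip": 1},
    {"tx": 0, "ty": 0, "tz": 6, "rx": 0, "ry": 0, "rz": 0, "grip": 1},
    {"tx": 0, "ty": 0, "tz": 9, "rx": 0, "ry": 0, "rz": 0, "grip": 1},
    {"tx": 0, "ty": 0, "tz": 12, "rx": 0, "ry": 0, "rz": 0, "grip": 1},
    {"tx": 0, "ty": 0, "tz": 15, "rx": 0, "ry": 0, "rz": 0, "grip": 1},
    {"tx": 0, "ty": -2, "tz": 18, "rx": 0, "ry": 0, "rz": 0, "grip": 1},
    {"tx": 0, "ty": -5, "tz": 20, "rx": 0, "ry": 0, "rz": 0, "grip": 1},
    {"tx": 0, "ty": -8, "tz": 21, "rx": 0, "ry": 0, "rz": 0, "grip": 1},
    {"tx": 0, "ty": -10, "tz": 21, "rx": 0, "ry": 0, "rz": 0, "grip": 1},
  ],
)

```text
time: 43.88
eef_pos: [473.0, 183.9, 276.5]
tool_rot: [179.6, -0.1, 85.4]
contact_force: [-0.1, -0.7, -0.7]
gripper_width: 0.999
grip_force: 0.0
```

Request:
drive_tool(
  moves=[
    {"tx": 0, "ty": 0, "tz": 0, "rx": 0, "ry": 0, "rz": 0, "grip": 1},
    {"tx": 0, "ty": 0, "tz": 0, "rx": 0, "ry": 0, "rz": 0, "grip": 1},
    {"tx": 0, "ty": 0, "tz": 0, "rx": 0, "ry": 0, "rz": 0, "grip": 1},
    {"tx": 0, "ty": 0, "tz": 0, "rx": 0, "ry": 0, "rz": 0, "grip": 1},
  ],
)

```text
time: 44.22
eef_pos: [471.6, 186.1, 272.2]
tool_rot: [-180.0, -0.0, 85.5]
contact_force: [-0.1, 0.8, 0.1]
gripper_width: 1.001
grip_force: 0.0
```

```bash
python3 - <<'E'
from h import *
s=read_state();print(s["time"],s["eef_pos"]); a=shot("pics/w13.png"); b=save("scene","pics/s13.png")
im=np.vstack([cv2.resize(a[0:260,100:540],None,fx=1.2,fy=1.2),cv2.resize(b[110:270,180:500],(528,264),interpolation=cv2.INTER_CUBIC)]); cv2.imwrite("pics/v13.png",im[:,:,::-1])
E
```

```text
44.2167 [471.5742571  186.06411925 272.15886973]
```

View pics/v13.png

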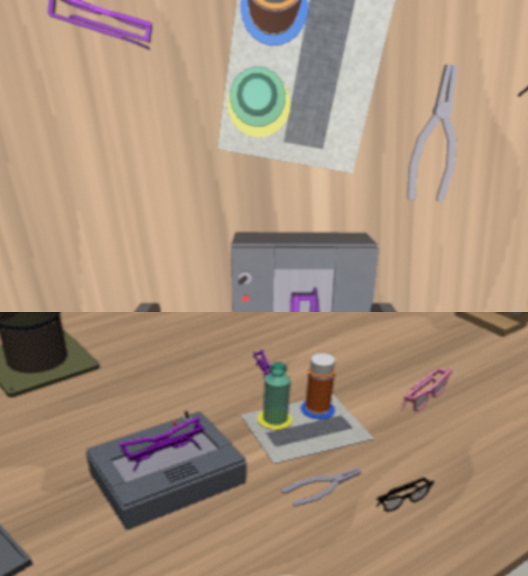

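The bottle stands upright on yellow (crop 258,98) and the can on blue (crop 275,15), both well inside their coasters. The frame stands in the well, and the plier has not moved. I'm handing the job in.

```bash
python3 -c "
from station import finish_job
print(finish_job())"
```

```text
the job is handed in; nothing more can be done
None
```

The job is done and handed in at about 44 s: the purple frame stands in the warmer's well, the bottle is back upright on the yellow coaster and the can on the blue one, and I left the plier and screwdriver alone.

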